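# Stamp a wooden jar lid in its nest

## Task

Lay the loose round wooden lid, red dot up, flat in the round recess of its grey nest and let go of it. Then lift the sprung hand stamp out of its stand by its wooden handle and press it gently, upright, with its foot squarely over the red dot until the orange part of its stem has just gone up into the handle (half of the spring travel). Finish like that, still gripping the stamp and holding it pressed on the dot, and leave everything else on the bench where it is.

Things in the scene. Friction and masses are not known exactly. Their poses are not given: they have to be found in the camera images.
- round_lid_center (a point): centre (half-way up) of the loose round light-wood jar lid, a plain disc 56 mm in diameter and 18 mm thick, about 30 g; it starts lying flat on the bench with its red dot up; z axis up out of its dotted face
- mark (a point): centre of the red dot (16 mm across) on the top face of the round lid, 12 mm from the lid's axis along the lid's own +x; z up. The dot turns with the lid; any turn of the lid in the recess is right
- round_nest_floor (a point): centre of the floor of the round recess in a fixed light-grey block 104 x 104 x 18 mm; recess 59 mm in diameter, 6 mm deep, floor 12 mm above the bench, open upward; a seated lid stands 12 mm proud of the block, its top face 30 mm above the bench
- square_nest_floor (a point): the same point of the other fixed grey block of the same size, whose recess is square (59 mm): not for this job
- stamp_grip (a point): on the axis of the hand stamp's upright dark-wood handle, half-way up the handle: 41 mm above the underside of the brass flange, 35 mm below the handle's top. Handle round, 24 mm in diameter, 70 mm long; flange 36 mm in diameter, 6 mm thick, under the handle. Stamp about 130 g; z axis runs up along the handle
- stamp_face (a point): centre of the flat underside of the stamp's brass foot (16 mm in diameter, 8 mm thick), the face that goes on the red dot; at rest it lies 26 mm below the flange's underside (67 mm below stamp_grip), and moves up towards the flange when pressed. Its 18 mm long stem, 10 mm thick, is orange in its upper 8 mm and steel in the rest
- stamp_foot (a joint): how far the foot is pushed up into the stamp, in m: 0 relaxed, 0.008 half-way (orange part just gone), 0.016 at the stop. Spring: about 1 N to start moving, then 0.45 N more for each mm (about 4.6 N half-way)
- stamp_stand: fixed dark steel block 80 x 80 x 40 mm, origin at the centre of its underside; the stamp hangs upright in the 25 mm wide, 34 mm deep hole in the middle of its top, flange resting on the top; it lifts straight out (foot clear after 30 mm)
- square_lid_center (a point): centre of a loose square wooden lid, 56 x 56 x 18 mm, no dot: leave it
- bowl: white bowl, 116 mm wide, 55 mm high, origin under its centre: leave it
- cup: brown clay cup, 72 mm wide, 75 mm high, origin under its centre: leave it
- ink_tin: flat ink pad tin with a red pad, 70 x 110 x 19 mm, origin under its centre: leave it
- tape_roll: roll of brown paper tape lying flat, 104 mm wide, 30 mm high, origin under its centre: leave it
- mallet: wooden mallet lying on the bench, 220 mm long, head 48 mm thick, origin near the middle of its handle at bench level: leave it
Mind the look-alikes: they are no part of the job. What is shaped like the part that bears round_lid_center but black is not meant.

How it is judged:
On the way, in this order (a step that is already met when the one before it is completed fails the run):
1. the round lid lies flat in the round recess, red dot up, let go (horizontal distance between round_lid_center and round_nest_floor below 0.004 m and z of round_lid_center in the frame of round_nest_floor below 0.011 m and angle between mark's own z axis and vertical below 0.06 rad and contact force between the fingers and round_lid below 0.3 N), for 0.2 s.
2. the stamp is lifted clear of its stand (z of stamp_face in the frame of stamp_stand above 0.042 m and contact force between stamp and stamp_stand below 0.1 N and contact force between the fingers and stamp above 1 N), for 0.1 s.
At the end, for the whole second after the job is handed in: Lid flat in the round recess (4 mm of centre, 2 mm of the floor, dot up); the stamp, still gripped and within 0.09 rad of upright, bears on the lid with its foot within 5 mm of the dot's centre, pushed in 4 to 12 mm, with 2 to 10 N, through the last second (horizontal distance between round_lid_center and round_nest_floor below 0.004 m and z of round_lid_center in the frame of round_nest_floor below 0.011 m and angle between mark's own z axis and vertical below 0.06 rad and horizontal distance between stamp_face and mark below 0.005 m and angle between stamp_grip's own z axis and vertical below 0.09 rad and value of joint stamp_foot between 0.004 and 0.012 m and contact force between stamp and round_lid between 2 and 10 N and contact force between the fingers and stamp above 1 N); the arm keeps its last pose, push and grip.
It fails at once if the stamp is pressed hard on the lid (over 20 N) (contact force between stamp and round_lid above 20 N).
It fails at once if another thing on the bench is pushed more than 30 mm from its place (distance of any of square_lid_center, bowl, cup, ink_tin, tape_roll, mallet from where it was at the start of the episode above 0.03 m).
It also fails if it takes over 53 s, if anything falls off the work surface, if the arm or the gripper's body presses on something with over 40 N, if the wrist force passes 120 N, or if a joint passes its speed limit or range.

## Robot

A 6-joint arm with a two-finger parallel gripper is mounted at the origin on the work surface. World frame = base frame: x ahead of the robot, y to its left, z up, the work surface at z = 0. Lengths are in m, angles in rad, forces in N, time in s.
With the tool pointing down it reaches from about 0.35 to 0.975 m from the base axis. Payload 4.9 kg.
Tool frame: the origin (TCP) lies at the very end of the fingers, on their centre line; the grasp point (between the pads) lies 19 mm behind it; x points along the fingers, z is the direction in which the jaws open and shut, and the axes are right-handed (so a half turn about x gives the same grasp; the last joint's range is limited). The gripper opens to 85 mm and grips with 20 to 120 N. Pads are 22 mm wide; open, the fingers measure 114 mm over their backs; the gripper's body (76 mm by 85 mm) begins 54 mm behind the grasp point. The pads swing forward as they close: fully open they stand 13 mm farther back than shut.
Start: joints at [-1.251, 0.053, 1.613, -0, 1.476, -0.119], TCP at [0.266, -0.566, 0.205] pointing down, gripper open.
Joint ranges: [-3.01, 3.01], [-1.01, 2.22], [0.06, 2.58], [-1.02, 4.17], [0.09, 2.62], [-3.14, 3.14]. Speed limits (rad/s): [2.57, 2.57, 3.14, 3.14, 3.14, 3.14].

## Interface

Orientations are given as a rotation vector (axis times angle).
In Python, from station import ctrl, imaging gives the robot as it stands. The module is installed in compiled form; this text tells all that it offers.
- The arm moves only by the shell command python3 -m jog 'ROWS' [FORCE]. ROWS is JSON, a list that holds one entry, the list of rows, each a list of 5 numbers: the shift along the tool's x, y, z in m, then the turn about the tool's x in rad, then the closure, from -1 (fully open) to 1 (shut). A call has 1 to 12 rows; each row is the pose to reach, as a shift and turn from the pose measured when the call began, along the tool's axes at that moment; what a row does not reach only later rows make up. A row lasts 1/10 s, in which the tool goes at most 50 mm and 8.59 degrees, less where a joint would pass 70% of its speed; a pose out of reach is approached as far as the arm can. A call with a gripper value outside its range is refused whole. The fingers move at their own pace and stop on an object; FORCE is the grip in N (left out, the last holds). Time passes only in rows, so rows that repeat a pose let the fingers close. It gives the time, the measured TCP pose, the force and the opening at its end, in the units of the state.
- ctrl.get_obs(): the state, without advancing time (a new reading comes with each control period).
- imaging.get_image(name): name is "scene" or "side" or "wrist"; returns a dict with "color" (420x560x3 uint8, red, green, blue), "intrinsics" (3x3 intrinsics, pixels), "distortion" ([k1, k2, p1, p2, k3] as OpenCV has them; the pictures are not rectified), "R" (3x3) and "t" (3): a world point X has camera coordinates R X + t. Camera axes: x right, y down, z forward; pixel columns grow to the right and rows downward; lengths in m; the calibration is good to about 2 mm. A picture is of the moment at which its call begins. There is no depth.
- ctrl.finish_job(): hands the job in, once; it reports no verdict.
The state is a dict: "t": time; "q": joint angles; "dq": joint speeds; "effort": joint torques, N m; "tool_pos": TCP position; "tool_rot": TCP orientation; "contact_force": force on the tool from outside, world axes, zero at the start; "wrist_torque": the same for the moment, N m; "opening": finger opening in m.
Only numpy, scipy, OpenCV 4.12 (cv2) and the standard library are available. Lean on these libraries where they do the work, as an engineer would, in place of code of your own. Each camera call takes 0.05 s, during which the arm holds its last target.

## Working session

There is one attempt and no reset: what is moved stays moved. The work goes in short steps, Python scripts to look and compute and a shell command to move; the robot and the scene stay as the last step left them, time stands still between calls to the robot, and variables do not carry over. Pictures are saved under pics/ and viewed, and the job is handed in when it is done.

```bash
ls; mkdir -p pics
python3 - <<'E'
from station import ctrl, imaging
import cv2, numpy as np
print(ctrl.get_obs())
for n in ("scene","side","wrist"):
    d=imaging.get_image(n); cv2.imwrite(f"pics/{n}0.png",d["color"][:,:,::-1]); print(n,d["R"].round(3).tolist(),d["t"].round(3),d["intrinsics"].round(1).tolist(),np.array(d["distortion"]).round(3))
E
```

```text
pics
{'t': 0.0, 'q': array([-1.25101182e+00,  5.33511773e-02,  1.61428376e+00, -2.56017389e-06,
        1.47597844e+00, -1.19014471e-01]), 'dq': array([-1.65190764e-05, -2.39311348e-03,  1.55402591e-03, -1.58993322e-04,
       -8.33718773e-04, -2.54622155e-03]), 'effort': array([ 7.92059072e-04, -3.93679941e+01, -3.70175457e+01, -2.35314377e-05,
        7.08013598e-03, -1.96632151e-06]), 'tool_pos': array([ 0.26531356, -0.56515668,  0.2036727 ]), 'tool_rot': array([ 0.88144967,  1.38700881, -0.87935397]), 'contact_force': array([ 0.07186225, -0.2140621 , -0.19878231]), 'wrist_torque': array([-0.01189863, -0.00929138,  0.03785947]), 'opening': 0.08550195014978007}
scene [[0.831, 0.556, -0.008], [0.383, -0.583, -0.716], [-0.403, 0.592, -0.698]] [-0.466 -0.17   1.461] [[452.5, 0.0, 283.2], [0.0, 452.5, 208.3], [0.0, 0.0, 1.0]] [-0.062  0.     0.     0.     0.   ]
side [[-0.979, -0.204, 0.013], [-0.156, 0.701, -0.696], [0.133, -0.683, -0.718]] [0.566 0.156 1.159] [[454.7, 0.0, 278.1], [0.0, 454.7, 206.9], [0.0, 0.0, 1.0]] [0.043 0.    0.    0.    0.   ]
wrist [[0.425, -0.905, -0.002], [-0.855, -0.402, 0.327], [-0.297, -0.137, -0.945]] [-0.624 -0.04   0.381] [[314.8, 0.0, 282.2], [0.0, 314.8, 207.5], [0.0, 0.0, 1.0]] [-0.027  0.     0.     0.     0.   ]
```

View pics/scene0.png

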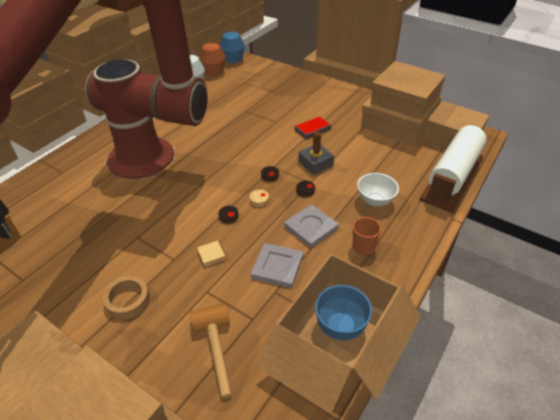

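View pics/side0.png

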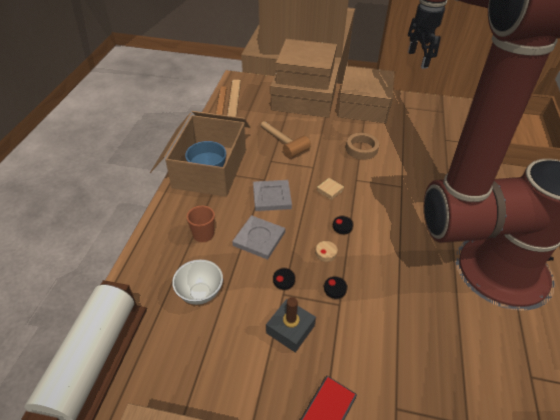

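View pics/wrist0.png

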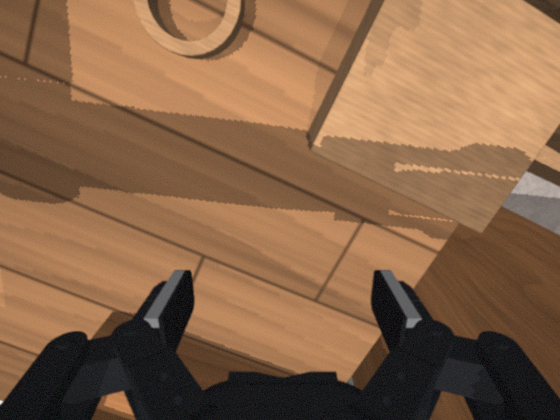

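The light-wood round lid is at scene (259,198) and side (327,251). The three black discs, at scene (229,214), (270,174) and (305,188), are look-alikes. The round-recess nest appears to be at scene (311,224), the square one at (277,265), and the stamp at (317,150). I'll enlarge to confirm.

```bash
cat > h.py <<'E'
import cv2, numpy as np
from station import ctrl, imaging
from scipy.spatial.transform import Rotation as Rot
def und(d,p):
    K=np.array(d["intrinsics"]);D=np.array(d["distortion"],float)
    return cv2.undistortPoints(np.array([[p]],float),K,D)[0,0]
def ray(d,p):
    u=und(d,p);R=np.array(d["R"]);t=np.array(d["t"])
    return -R.T@t, R.T@np.array([u[0],u[1],1.])
def plane(d,p,z):
    c,r=ray(d,p); return c+r*(z-c[2])/r[2]
def tri(*dp):
    A=np.zeros((3,3));b=np.zeros(3)
    for d,p in dp:
        c,r=ray(d,p);r/=np.linalg.norm(r);M=np.eye(3)-np.outer(r,r);A+=M;b+=M@c
    return np.linalg.solve(A,b)
def proj(d,X):
    R=np.array(d["R"]);t=np.array(d["t"])
    return cv2.projectPoints(np.array([X],float),cv2.Rodrigues(R)[0],t,np.array(d["intrinsics"]),np.array(d["distortion"],float))[0][0,0]
def crop(d,x,y,w,h,s,name):
    im=d["color"][y:y+h,x:x+w,::-1]; cv2.imwrite("pics/"+name,cv2.resize(im,None,fx=s,fy=s,interpolation=cv2.INTER_CUBIC))
E
python3 - <<'E'
from h import *
import pickle
a=imaging.get_image("scene");b=imaging.get_image("side");pickle.dump((a,b),open("c0.pkl","wb"))
crop(a,210,120,160,120,5,"sc1.png");crop(b,220,200,140,150,4,"sd1.png")
E
```

```text
(no output)
```

View pics/sc1.png

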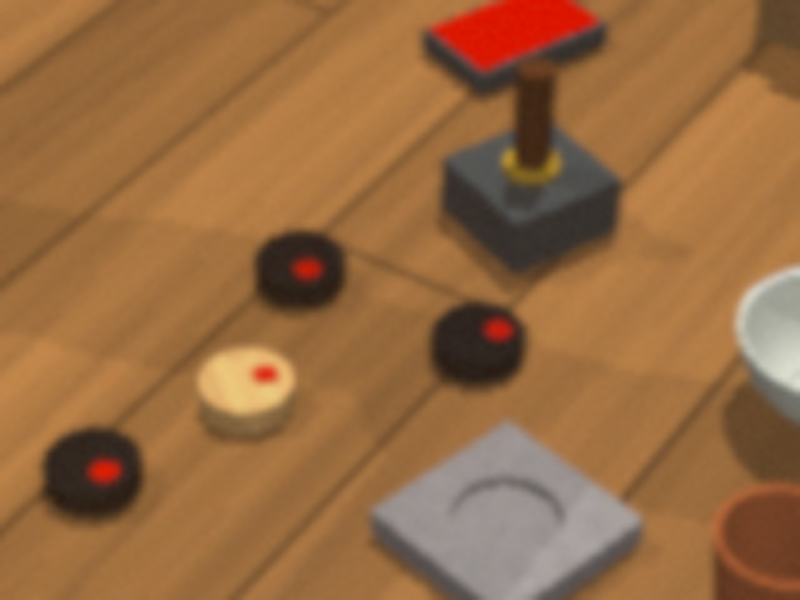

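View pics/sd1.png

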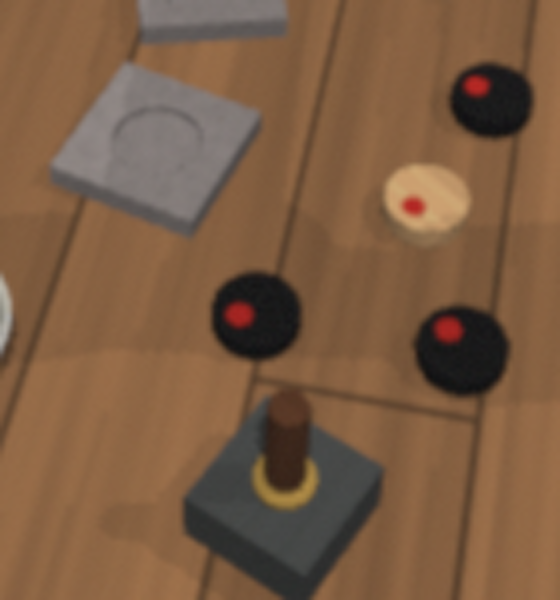

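Run:
```python
from h import *
import pickle
a,b=pickle.load(open("c0.pkl","rb"))
f=lambda x,y:(210+x/5-.4,120+y/5-.4); g=lambda x,y:(220+x/4-.4,200+y/4-.4)
for n,p,q,z in [("lid",(247,381),(427,198),.018),("dot",(265,374),(413,206),.018),("nest",(507,521),(158,143),.018),("handletop",(537,70),(290,399),.116),("flange",(532,165),(286,480),.043),
 ("bl1",(93,462),(490,95),.018),("bl2",(300,262),(461,343),.018),("bl3",(479,333),(256,308),.018)]:
    print(n,tri((a,f(*p)),(b,g(*q))).round(4),plane(a,f(*p),z).round(4),plane(b,g(*q),z).round(4))
print(Rot.from_rotvec(ctrl.get_obs()['tool_rot']).as_matrix().round(3))
```

```text
lid [0.4439 0.0458 0.0138] [0.4492 0.0425 0.018 ] [0.4419 0.0479 0.018 ]
dot [0.4511 0.0551 0.0154] [0.4543 0.053  0.018 ] [0.4498 0.0564 0.018 ]
nest [0.6253 0.0349 0.0106] [0.6307 0.0293 0.018 ] [0.6218 0.04   0.018 ]
handletop [0.495  0.2766 0.1137] [0.4992 0.2741 0.116 ] [0.4925 0.2769 0.116 ]
flange [0.4933 0.2805 0.0396] [0.4976 0.277  0.043 ] [0.4913 0.2816 0.043 ]
bl1 [ 0.4125 -0.054   0.0132] [ 0.4168 -0.0575  0.018 ] [ 0.4119 -0.05    0.018 ]
bl2 [0.4084 0.1512 0.0127] [0.4136 0.1462 0.018 ] [0.4073 0.1541 0.018 ]
bl3 [0.5345 0.1537 0.0142] [0.5382 0.1503 0.018 ] [0.5327 0.1556 0.018 ]
[[-0.     0.905  0.425]
 [ 0.001  0.425 -0.905]
 [-1.     0.    -0.001]]
```

```bash
python3 -m jog '[[[-0.02,0.05,-0.055,0,-1],[-0.03,0.1,-0.11,0,-1],[-0.03,0.14,-0.155,-0.12,-1],[-0.03,0.18,-0.2,-0.26,-1],[-0.03,0.22,-0.25,-0.4,-1],[-0.03,0.26,-0.295,-0.54,-1],[-0.03,0.3,-0.34,-0.68,-1],[-0.03,0.34,-0.385,-0.82,-1],[-0.03,0.38,-0.43,-0.96,-1],[-0.03,0.42,-0.476,-1.1,-1],[-0.03,0.42,-0.476,-1.134,-1],[-0.03,0.42,-0.476,-1.134,-1]]]'
python3 - <<'E'
from h import *
o=ctrl.get_obs();print(o['t'],o['tool_pos'].round(4),Rot.from_rotvec(o['tool_rot']).as_matrix().round(3),o['q'].round(3))
d=imaging.get_image("wrist");cv2.imwrite("pics/w1.png",d["color"][:,:,::-1]);print(-d["R"].T@d["t"],d["R"].round(3))
E
```

```text
t: 1.45
tool_pos: [0.4331, 0.0098, 0.235]
tool_rot: [-0.002, 1.57, 0.003]
contact_force: [-0.1, 0.8, -0.7]
opening: 0.0854
1.45 [0.4331 0.0098 0.235 ] [[ 0.001 -0.003  1.   ]
 [ 0.001  1.     0.003]
 [-1.     0.001  0.001]] [-1.500e-01 -4.500e-01  1.997e+00  1.000e-03  1.594e+00 -1.530e-01]
[0.43443409 0.09456716 0.40293796] [[ 1.     0.002  0.   ]
 [ 0.002 -0.946  0.326]
 [ 0.001 -0.326 -0.946]]
```

View pics/w1.png

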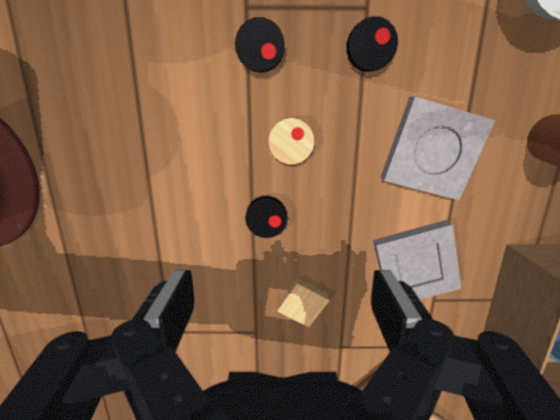

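Wrist view: the light lid is at about (291,140), the round recess at (438,150), and the square nest at (418,262). The black discs are at (260,44), (372,44) and (266,217).

Run:
```python
from h import *
import pickle
d=imaging.get_image("wrist");pickle.dump((d,ctrl.get_obs()),open("w1.pkl","wb"))
crop(d,250,80,260,140,3,"w1c.png");print(ctrl.get_obs()['tool_pos'])
```

```text
[0.43332661 0.0130918  0.23478154]
```

View pics/w1c.png

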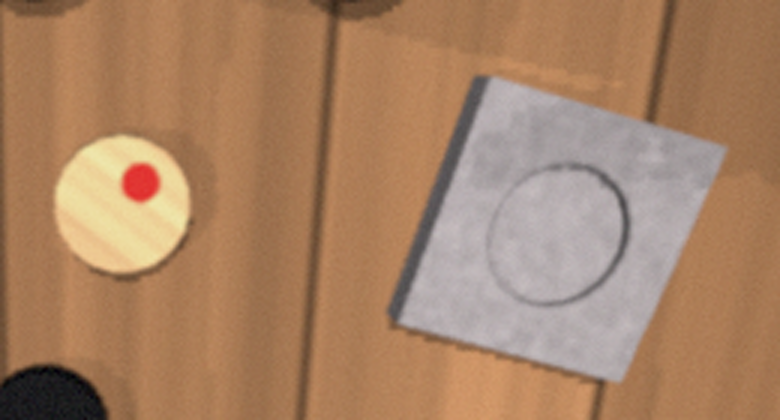

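Run:
```python
from h import *
import pickle
d,o=pickle.load(open("w1.pkl","rb"))
g=lambda x,y:(250+(x+.5)/3-.5,80+(y+.5)/3-.5)
for n,p in [("lid",(122,203)),("L",(55,204)),("R",(190,204)),("dot",(141,182)),("nest",(559,234)),("c1",(488,75)),("c2",(727,147)),("c3",(620,380)),("c4",(398,322)),("rl",(488,234)),("rr",(629,234))]:
    print(n,plane(d,g(*p),.018).round(4))
```

```text
lid [0.4454 0.0477 0.018 ]
L [0.4183 0.0471 0.018 ]
R [0.4729 0.0476 0.018 ]
dot [0.4529 0.0562 0.018 ]
nest [0.6257 0.0374 0.018 ]
c1 [0.5875 0.0993 0.018 ]
c2 [0.6887 0.0736 0.018 ]
c3 [ 0.663  -0.0256  0.018 ]
c4 [ 0.563  -0.0008  0.018 ]
rl [0.5961 0.037  0.018 ]
rr [0.655  0.0379 0.018 ]
```

```bash
python3 -m jog '[[[0.04,0.034,0.012,0,-1],[0.09,0.034,0.012,0,-1],[0.13,0.034,0.012,0,-1],[0.17,0.034,0.012,0,-1],[0.185,0.034,0.012,0,-1],[0.185,0.034,0.012,0,-1],[0.185,0.034,0.012,0,-1]]]'
python3 - <<'E'
from h import *
o=ctrl.get_obs();print(o['t'],o['tool_pos'].round(4))
d=imaging.get_image("wrist");cv2.imwrite("pics/w2.png",d["color"][:,:,::-1])
for z in (.018,):print(proj(d,[.4455,.0477,z]))
print(proj(d,o['tool_pos']))
E
```

```text
t: 2.25
tool_pos: [0.4454, 0.0473, 0.0505]
tool_rot: [-0.006, 1.57, 0.011]
contact_force: [0.7, 0.8, -0.4]
opening: 0.0851
2.25 [0.4454 0.0473 0.0505]
[280.07214915 228.58820185]
[279.49293234 250.46873247]
```

View pics/w2.png

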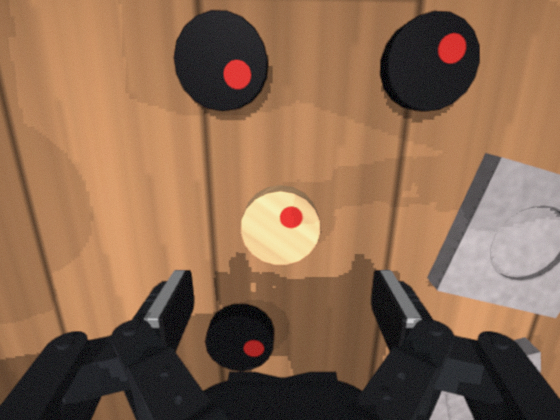

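Lid projection matches at (280,228), centred between the fingers. Descending and gripping.

```bash
python3 -m jog '[[[0.025,0,0,0,-1],[0.043,0,0,0,-1],[0.043,0,0,0,-1],[0.043,0,0,0,0.2],[0.043,0,0,0,0.5],[0.043,0,0,0,0.6],[0.043,0,0,0,0.6],[0.043,0,0,0,0.6],[0.043,0,0,0,0.6]]]' 30
python3 - <<'E'
from h import *
d=imaging.get_image("wrist");cv2.imwrite("pics/w3.png",d["color"][:,:,::-1])
E
```

```text
t: 3.2
tool_pos: [0.4464, 0.0474, 0.0086]
tool_rot: [-0.007, 1.568, 0.011]
contact_force: [0.1, 0.1, 0.8]
opening: 0.0172
```

View pics/w3.png

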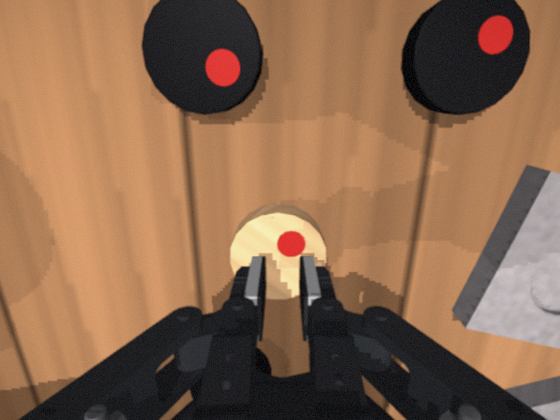

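Run:
```python
from h import *
d=imaging.get_image("wrist");o=ctrl.get_obs();print(o['tool_pos'],o['contact_force'],o['opening'])
print(proj(d,[.4455,.0477,.018]),proj(d,o['tool_pos']))
s=imaging.get_image("side");crop(s,270,190,120,110,5,"s3.png")
crop(imaging.get_image("scene"),200,130,120,110,5,"c3.png")
```

```text
[0.44626332 0.0474015  0.00843743] [ 0.05057498 -0.26001923 -0.667086  ] 0.017383179721982778
[277.88485485 257.60182218] [279.34381444 250.41704656]
```

View pics/s3.png

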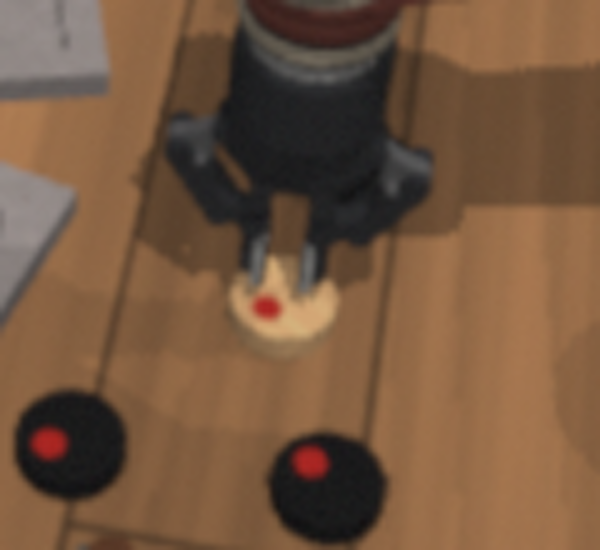

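View pics/c3.png

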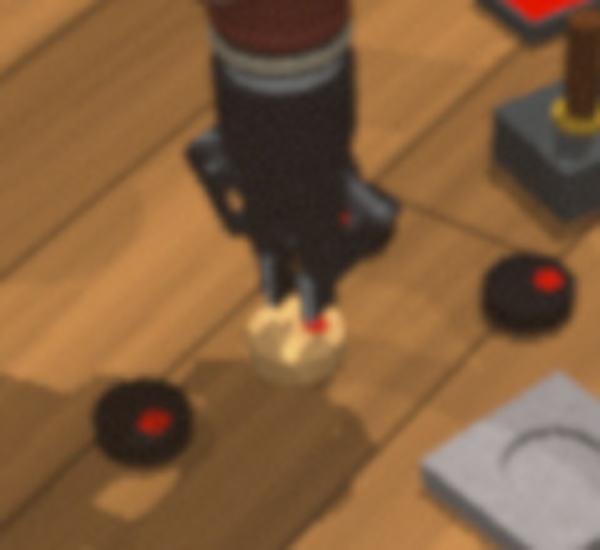

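```bash
python3 - <<'E'
from h import *
import pickle
a,b=pickle.load(open("c0.pkl","rb"))
s=lambda x,y:(270+(x+.5)/5-.5,190+(y+.5)/5-.5)
c=lambda x,y:(200+(x+.5)/5-.5,130+(y+.5)/5-.5)
print(tri((a,c(272,300)),(b,s(307,292))),tri((a,c(308,320)),(b,s(255,286))))
print(tri((a,c(297,338)),(b,s(284,303))))
print(proj(a,[.446,.0474,.0084]),proj(b,[.446,.0474,.0084]))
E
python3 -m jog '[[[-0.03,0,0,0,0.6],[-0.04,0,0,0,0.6],[-0.04,0,0,0,0.6]]]'
python3 - <<'E'
from h import *
d=imaging.get_image("wrist");cv2.imwrite("pics/w4.png",d["color"][:,:,::-1]);print(ctrl.get_obs()['contact_force'])
s=imaging.get_image("side");crop(s,270,170,120,110,5,"s4.png")
crop(imaging.get_image("scene"),200,120,120,110,5,"c4.png")
E
```

```text
[0.42935686 0.04833327 0.02703718] [0.45554324 0.04796931 0.0247023 ]
[0.44366345 0.04536808 0.00864181]
[259.25748596 196.87873888] [324.47759312 251.00443894]
t: 3.7
tool_pos: [0.4481, 0.0472, 0.0504]
tool_rot: [-0.007, 1.564, 0.01]
contact_force: [-0.7, 0.1, 0.7]
opening: 0.0174
[-0.20144137 -0.34136613 -0.44766543]
```

View pics/s4.png

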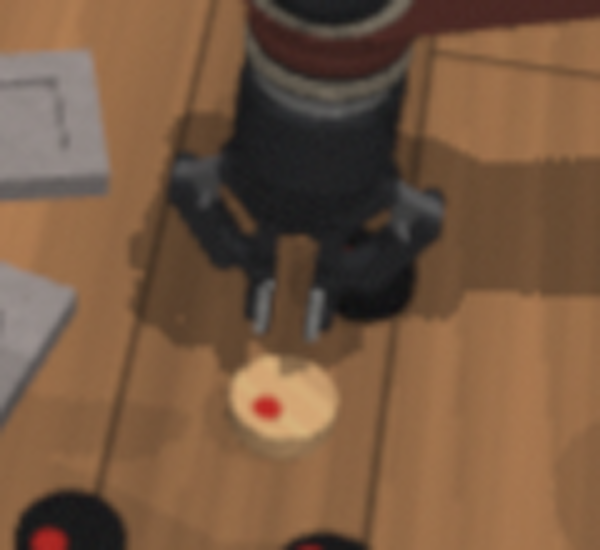

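View pics/w4.png

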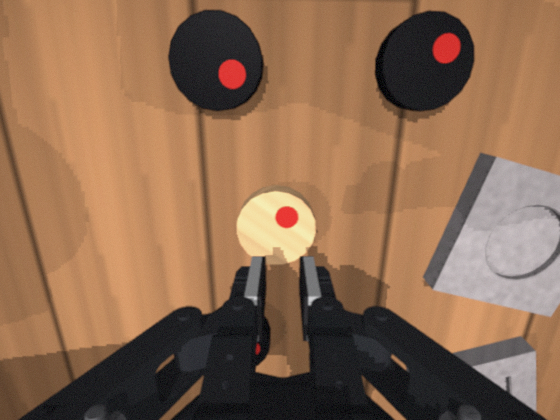

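View pics/c4.png

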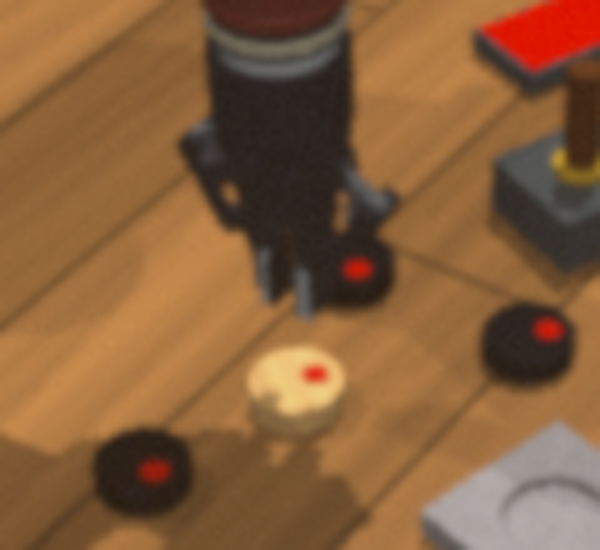

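The fingers shut just above the lid, which hasn't moved. The real tips sit about 20 mm behind the reported TCP, so I'll reopen and step down watching the force.

```bash
python3 -m jog '[[[0,0.0005,-0.0025,0,-0.6],[0,0.0005,-0.0025,0,-0.6],[0,0.0005,-0.0025,0,-0.6],[0.02,0.0005,-0.0025,0,-0.6],[0.04,0.0005,-0.0025,0,-0.6],[0.05,0.0005,-0.0025,0,-0.6],[0.05,0.0005,-0.0025,0,-0.6]]]'
python3 - <<'E'
from h import *
d=imaging.get_image("wrist");cv2.imwrite("pics/w5.png",d["color"][:,:,::-1]);print(ctrl.get_obs()['contact_force'])
s=imaging.get_image("side");crop(s,270,190,120,110,5,"s5.png")
E
```

```text
t: 4.55
tool_pos: [0.4414, 0.048, -0.0043]
tool_rot: [-0.006, 1.573, 0.011]
contact_force: [-0.7, -0.1, -0.4]
opening: 0.0686
[0.54442538 0.58621953 1.04814498]
```

View pics/s5.png

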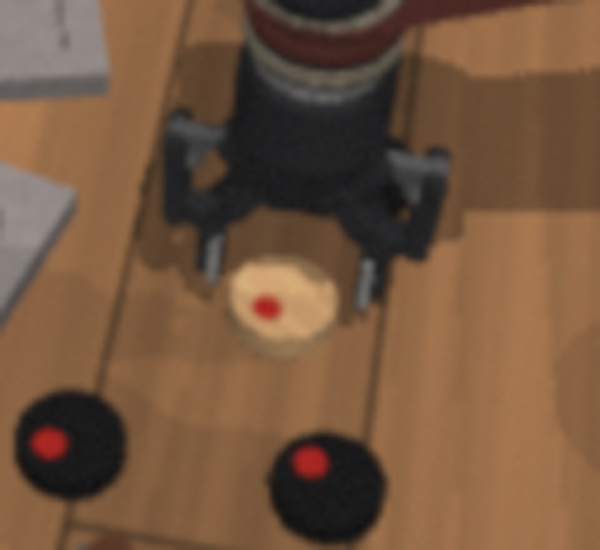

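View pics/w5.png

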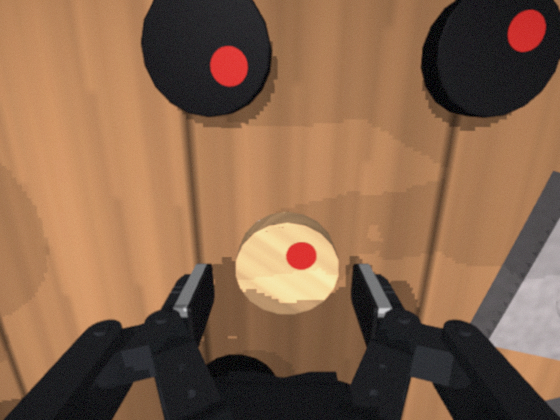

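```bash
python3 -m jog '[[[0.004,0,0.004,0,-0.6],[0.008,0,0.004,0,-0.6],[0.012,0,0.004,0,-0.6],[0.012,0,0.004,0,-0.6],[0.012,0,0.004,0,-0.6]]]'
python3 - <<'E'
from h import *
d=imaging.get_image("wrist");cv2.imwrite("pics/w6.png",d["color"][:,:,::-1]);print(ctrl.get_obs()['contact_force'],ctrl.get_obs()['tool_pos'])
s=imaging.get_image("side");crop(s,270,190,120,110,5,"s6.png")
E
```

```text
t: 5.15
tool_pos: [0.4472, 0.048, -0.0144]
tool_rot: [-0.006, 1.57, 0.011]
contact_force: [-0.2, 0.3, 0.0]
opening: 0.0682
[ 0.14041388 -0.0838909   0.22671117] [ 0.44730351  0.04802364 -0.01425068]
```

View pics/s6.png

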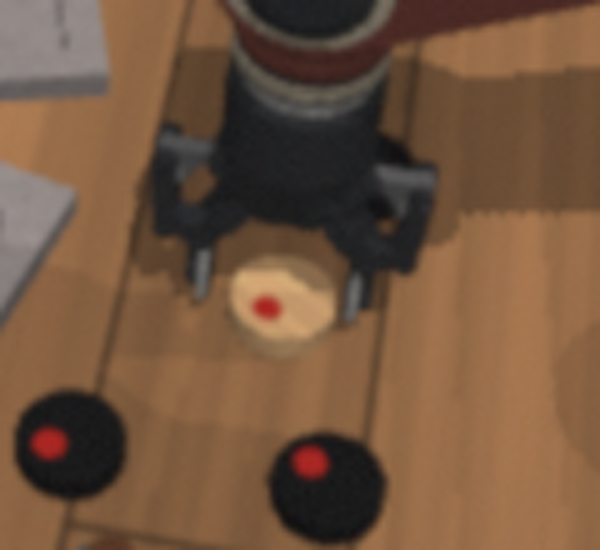

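View pics/w6.png

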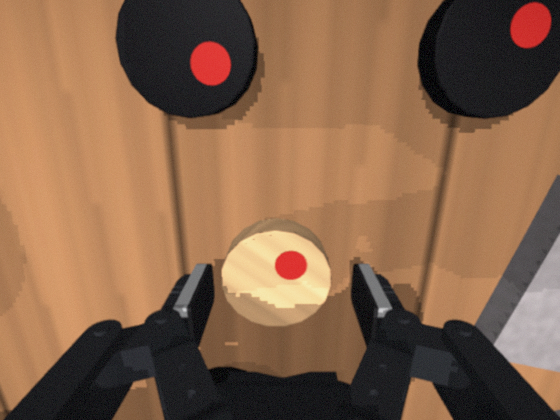

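Run:
```python
from h import *
d=imaging.get_image("wrist")
for z in (.008,.011,.015):print(plane(d,(205,265),z).round(4),plane(d,(360,265),z).round(4),plane(d,(276,278),.018).round(4))
```

```text
[0.4085 0.0502 0.008 ] [0.4898 0.051  0.008 ] [0.4459 0.049  0.018 ]
[0.4094 0.0519 0.011 ] [0.4889 0.0527 0.011 ] [0.4459 0.049  0.018 ]
[0.4104 0.0542 0.015 ] [0.4878 0.0549 0.015 ] [0.4459 0.049  0.018 ]
```

Run:
```python
from h import *
d=imaging.get_image("wrist");b=imaging.get_image("side");a=imaging.get_image("scene")
s=lambda x,y:(270+(x+.5)/5-.5,190+(y+.5)/5-.5)
print(tri((b,s(200,298)),(d,(357,266))),tri((b,s(350,320)),(d,(209,266))))
print(tri((b,s(284,302)),(d,(276,277))))
crop(d,170,220,240,140,3,"w7.png");crop(a,200,130,120,110,6,"c7.png")
o=ctrl.get_obs();print(o['t'])
```

```text
[0.48462375 0.05717642 0.01865432] [0.40785712 0.04498956 0.00290721]
[0.44369441 0.04205082 0.00654823]
5.45
```

View pics/w7.png

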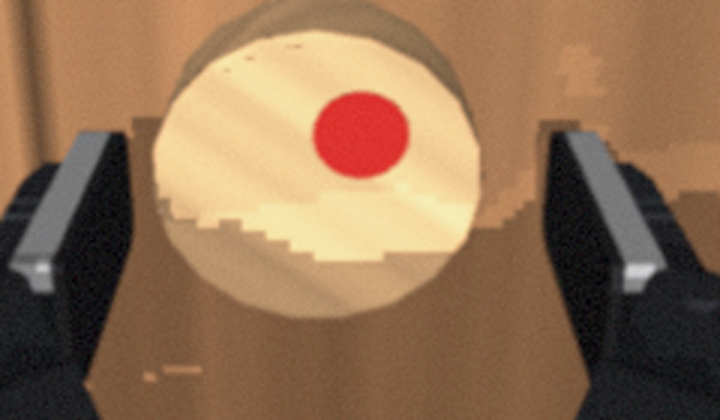

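View pics/c7.png

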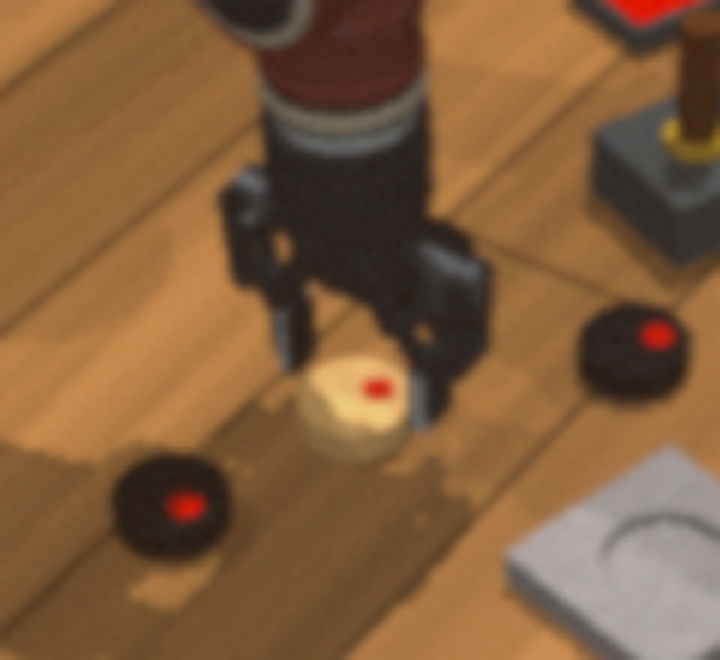

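Run:
```python
from h import *
d=imaging.get_image("wrist");b=imaging.get_image("side");a=imaging.get_image("scene")
s=lambda p:((p-np.array([270,190])+.5)*5-.5).round(1)
c=lambda p:((p-np.array([200,130])+.5)*6-.5).round(1)
w=lambda p:((p-np.array([170,220])+.5)*3-.5).round(1)
L=[.4457,.048,.018];print("lid",c(proj(a,L)),s(proj(b,L)),w(proj(d,L)))
for z in (.0,.01,.02,.03):
  for x in (.413,.4815):
   for y in (.037,.059):
    P=[x,y,z];print(P,c(proj(a,P)),s(proj(b,P)),w(proj(d,P)))
```

```text
lid [357.4 388.1] [276.4 296.3] [317.3 180. ]
[0.413, 0.037, 0.0] [291.2 403.3] [338.5 312.5] [144.4 177.4]
[0.413, 0.059, 0.0] [318.2 377.8] [333.6 345.4] [137.3  70.7]
[0.4815, 0.037, 0.0] [406.5 457.1] [208.7 290.4] [509.8 180.6]
[0.4815, 0.059, 0.0] [433.  430.5] [202.2 322.7] [518.5  74.2]
[0.413, 0.037, 0.01] [289.9 388.1] [340.5 300.5] [133.6 207.7]
[0.413, 0.059, 0.01] [317.  362.6] [335.6 333.4] [125.6  96.1]
[0.4815, 0.037, 0.01] [405.8 441.8] [210.  278.4] [519.5 211. ]
[0.4815, 0.059, 0.01] [432.4 415.2] [203.4 310.7] [529.2  99.8]
[0.413, 0.037, 0.02] [288.6 372.7] [342.6 288.3] [121.6 241.5]
[0.413, 0.059, 0.02] [315.9 347.2] [337.7 321.2] [112.5 124.7]
[0.4815, 0.037, 0.02] [405.1 426.4] [211.2 266.2] [530.3 245. ]
[0.4815, 0.059, 0.02] [431.9 399.8] [204.6 298.5] [541.2 128.5]
[0.413, 0.037, 0.03] [287.3 357.2] [344.6 276. ] [108.  279.5]
[0.413, 0.059, 0.03] [314.7 331.7] [339.7 309. ] [ 97.6 157. ]
[0.4815, 0.037, 0.03] [404.4 410.8] [212.5 253.8] [542.5 283.1]
[0.4815, 0.059, 0.03] [431.3 384.2] [205.9 286.2] [554.8 161.1]
```

All three cameras put the tips at about z = 0.022 with the reported TCP at -0.014, roughly a 36 mm offset when open. I need about 11 mm more.

```bash
python3 -m jog '[[[0.004,0,-0.003,0,-0.6],[0.008,0,-0.003,0,-0.6],[0.011,0,-0.003,0,-0.6],[0.011,0,-0.003,0,-0.6],[0.011,0,-0.003,0,-0.4],[0.011,0,-0.003,0,-0.1],[0.011,0,-0.003,0,0.1],[0.011,0,-0.003,0,0.1],[0.011,0,-0.003,0,0.1]]]' 30
python3 - <<'E'
from h import *
d=imaging.get_image("wrist");crop(d,170,200,240,180,3,"w8.png")
E
```

```text
t: 6.5
tool_pos: [0.4448, 0.048, -0.0248]
tool_rot: [-0.007, 1.568, 0.011]
contact_force: [1.5, -0.1, 1.4]
opening: 0.0548
```

View pics/w8.png

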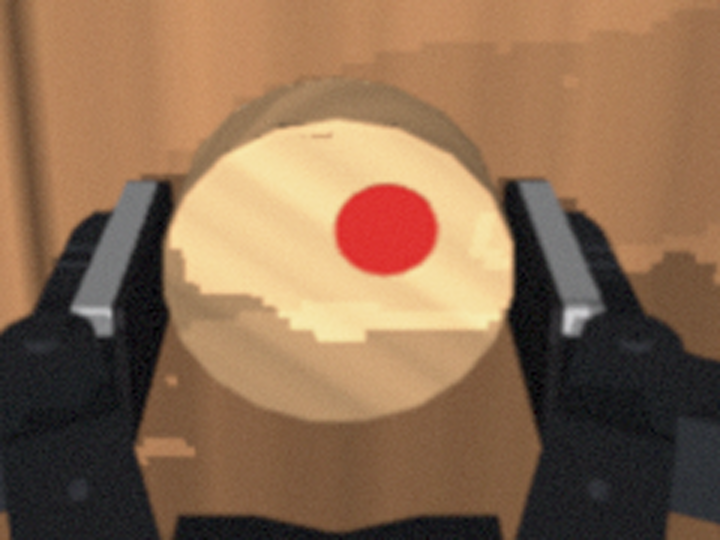

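Gripped (opening 54.8 mm). Lift and carry to above the round nest.

```bash
python3 -m jog '[[[-0.02,0,0,0,0.3],[-0.045,0,0,0,0.3],[-0.06,-0.001,0.02,0,0.3],[-0.06,-0.003,0.05,0,0.3],[-0.06,-0.005,0.085,0,0.3],[-0.06,-0.007,0.12,0,0.3],[-0.06,-0.009,0.155,0,0.3],[-0.06,-0.0105,0.175,0,0.3],[-0.06,-0.0105,0.18,0,0.3],[-0.06,-0.0105,0.18,0,0.3],[-0.06,-0.0105,0.18,0,0.3]]]' 40
python3 - <<'E'
from h import *
import pickle
d=imaging.get_image("wrist");pickle.dump(d,open("w9.pkl","wb"));cv2.imwrite("pics/w9.png",d["color"][:,:,::-1]);
b=imaging.get_image("side");a=imaging.get_image("scene");pickle.dump((a,b),open("c9.pkl","wb"))
crop(b,210,170,120,110,5,"s9.png");crop(a,260,160,120,110,5,"c9.png")
o=ctrl.get_obs();print(o['t'],o['tool_pos'])
E
```

```text
t: 7.65
tool_pos: [0.6234, 0.0395, 0.0349]
tool_rot: [-0.007, 1.57, 0.011]
contact_force: [-0.2, -0.6, 0.2]
opening: 0.0541
7.8 [0.62370327 0.0394283  0.03540103]
```

View pics/w9.png

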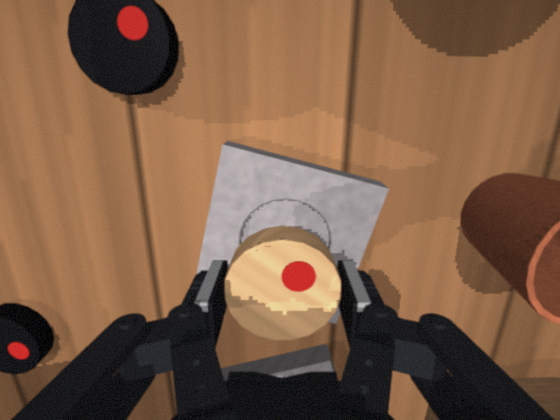

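View pics/s9.png

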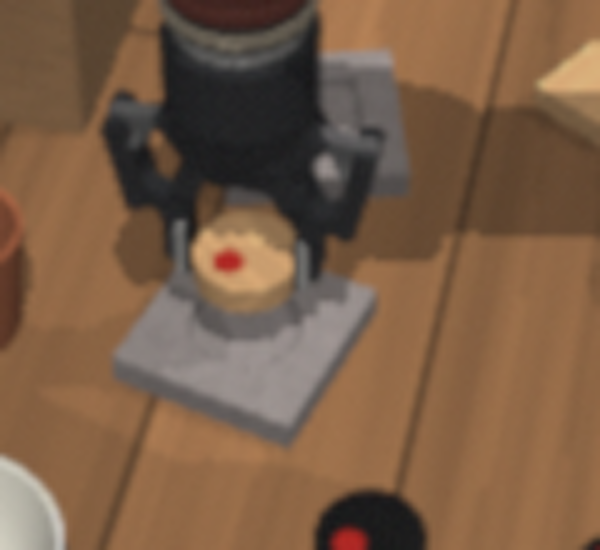

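View pics/c9.png

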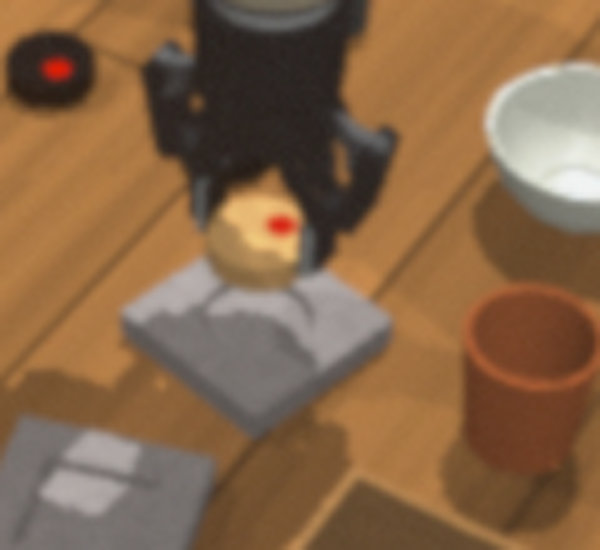

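Run:
```python
from h import *
import pickle
d=pickle.load(open("w9.pkl","rb"));crop(d,190,130,210,220,3.0,"w9c.png")
w=lambda p:((p-np.array([190,130])+.5)*3-.5).round(1)
for z in (.078,):
 for n in ((.6237,.0394),(.6257,.0374)):print(w(proj(d,[*n,z])))
print("nest",w(proj(d,[.6257,.0374,.018])))
# projected circle of recess and lid
t=np.linspace(0,6.2832,9)[:-1]
print(np.array([w(proj(d,[.6257+.0295*np.cos(k),.0374+.0295*np.sin(k),.018])) for k in t]))
```

```text
[269.  488.9]
[281.8 500. ]
nest [280.6 335.6]
[[417.7 336.9]
 [382.1 245.2]
 [282.3 204.4]
 [181.4 243.1]
 [143.4 334.2]
 [185.7 420.1]
 [279.1 454.7]
 [373.3 421.8]]
```

View pics/w9c.png

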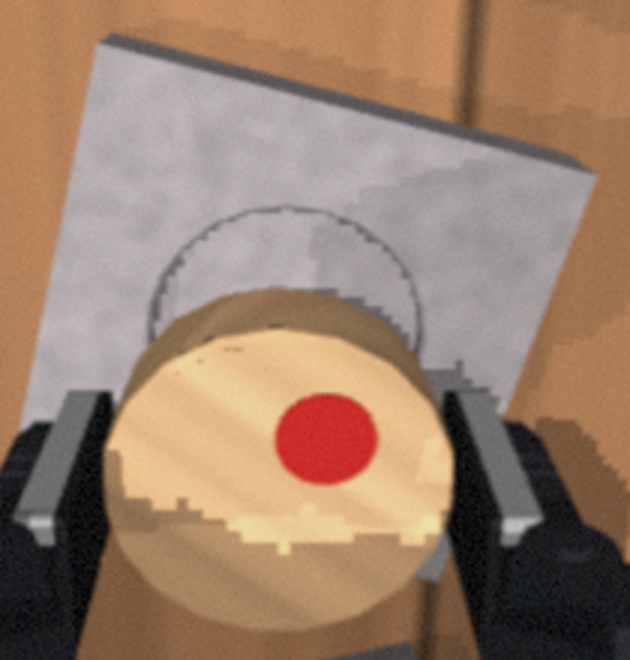

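Run:
```python
from h import *
import pickle
from scipy.optimize import least_squares
d=pickle.load(open("w9.pkl","rb"))
w=lambda p:((p-np.array([190,130])+.5)*3-.5)
t=np.linspace(0,2*np.pi,121)[:-1]
def ext(x,y,z,r):
    P=np.array([w(proj(d,[x+r*np.cos(k),y+r*np.sin(k),z])) for k in t]);return np.array([P[:,0].min(),P[:,0].max(),P[:,1].min(),P[:,1].max()])
f=least_squares(lambda v:ext(*v,.028)-[105,453,328,632],[.6237,.0394,.078],x_scale=.01,diff_step=1e-4);print(f.x,f.fun)
for z in(.076,.078,.080):
  f=least_squares(lambda v:ext(*v,z,.028)-[105,453,328,632],[.6237,.0394],diff_step=1e-4);print(z,f.x,f.fun)
f=least_squares(lambda v:(ext(*v,.018,.0295)-[149,423,206,0])[:3],[.6257,.0374],diff_step=1e-4);print(f.x,f.fun)
print(Rot.from_rotvec(ctrl.get_obs()['tool_rot']).as_matrix().round(4))
```

```text
[0.62528896 0.03643393 0.07373856] [-1.42758511  1.42964113  1.56377295 -1.78042762]
0.076 [0.6252713  0.03779928] [-4.48748962  4.49363385 -0.45872031  1.35562232]
0.078 [0.62525574 0.03900299] [-7.28228986  7.29231151 -2.28713808  4.2340892 ]
0.08 [0.62524024 0.04020296] [-10.16429023  10.17843645  -4.15371717   7.21640398]
[0.6268565  0.03706246] [-0.18950581  0.18976979  0.01808785]
[[ 0.0016 -0.011   0.9999]
 [ 0.0026  0.9999  0.011 ]
 [-1.      0.0026  0.0017]]
```

```bash
python3 -m jog '[[[0.02,-0.002,0.0016,0,0.3],[0.032,-0.002,0.0016,0,0.3],[0.036,-0.002,0.0016,0,0.3],[0.036,-0.002,0.0016,0,0.3]]]'
python3 - <<'E'
from h import *
import pickle
d=imaging.get_image("wrist");pickle.dump(d,open("w10.pkl","wb"))
b=imaging.get_image("side");a=imaging.get_image("scene")
crop(b,210,180,110,100,6,"s10.png");crop(a,265,165,110,100,6,"c10.png");crop(d,170,130,230,220,2.7,"w10c.png")
o=ctrl.get_obs();print(o['t'],o['tool_pos'],o['contact_force'])
E
```

```text
t: 8.2
tool_pos: [0.6242, 0.0377, -0.0017]
tool_rot: [-0.007, 1.571, 0.011]
contact_force: [-0.8, 0.0, 0.1]
opening: 0.0545
8.35 [6.25921717e-01 3.75724332e-02 1.22807365e-04] [-0.1919095  0.4764781 -0.5357911]
```

View pics/w10c.png

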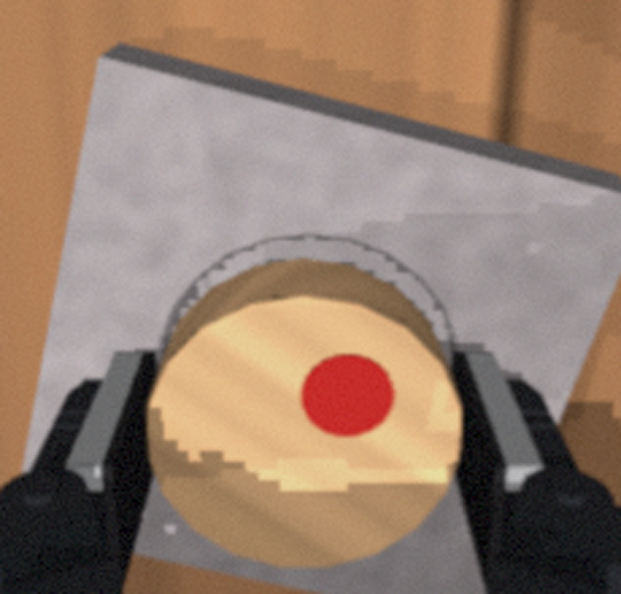

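View pics/s10.png

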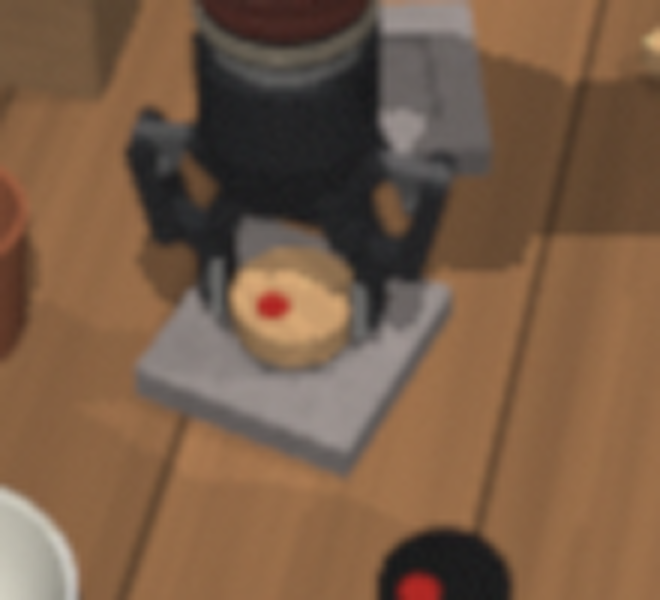

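View pics/c10.png

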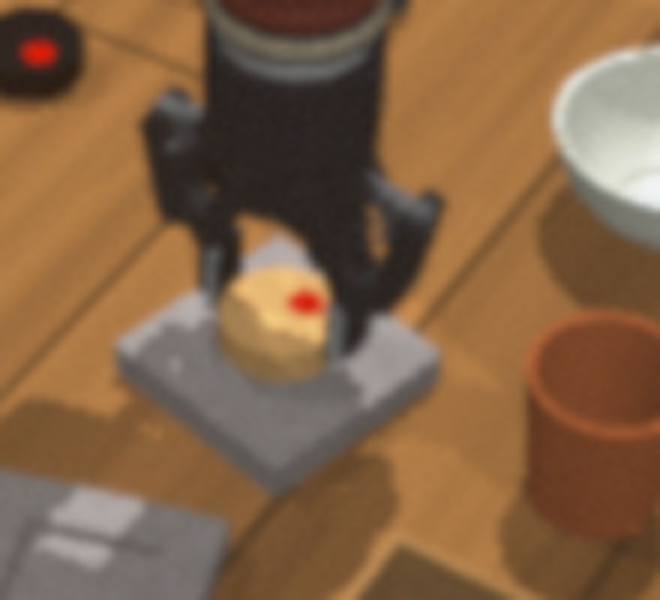

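```bash
cat > fit.py <<'E'
from h import *
from scipy.optimize import least_squares
t=np.linspace(0,2*np.pi,121)[:-1]
def mk(d,x0,y0,s):
    w=lambda p:((p-np.array([x0,y0])+.5)*s-.5)
    def ext(x,y,z,r):
        P=np.array([w(proj(d,[x+r*np.cos(k),y+r*np.sin(k),z])) for k in t]);return np.array([P[:,0].min(),P[:,0].max(),P[:,1].min(),P[:,1].max()])
    return ext
E
python3 - <<'E'
from fit import *
import pickle
d=pickle.load(open("w10.pkl","rb"));e=mk(d,170,130,2.7)
for z in(.041,.043,.045):
  f=least_squares(lambda v:e(*v,z,.028)-[147,462,296,567],[.6257,.0374],diff_step=1e-4);print(z,f.x,f.fun)
f=least_squares(lambda v:e(*v,.028)-[147,462,296,567],[.6257,.0374,.043],x_scale=.01,diff_step=1e-4);print(f.x,f.fun)
f=least_squares(lambda v:(e(.6257,v[0],.025,.028)-[0,0,259,0])[2:3],[.0374],diff_step=1e-4);print('bot',f.x)
f=least_squares(lambda v:(e(*v,.018,.0295)-[162,455,234,0])[:3],[.6257,.0374],diff_step=1e-4);print(f.x,f.fun)
E
```

```text
0.041 [0.62600585 0.03706393] [-5.18748778  5.18766227 -2.97686596  4.76250287]
0.043 [0.62599372 0.03826301] [-7.76768083  7.76781945 -4.6488411   7.43015214]
0.045 [0.62598164 0.03945822] [-10.42939333  10.429496    -6.35570427  10.19524878]
[0.62603031 0.0346501  0.03699216] [-0.24800712  0.24825732  0.27156374 -0.30913799]
bot [0.03646078]
[0.62678463 0.03707658] [-2.81426138  2.81620359  0.33149154]
```

```bash
python3 -m jog '[[[0.003,-0.0005,0.0008,0,0.3],[0.006,-0.0005,0.0008,0,0.3],[0.008,-0.0005,0.0008,0,0.3],[0.01,-0.0005,0.0008,0,0.3],[0.01,-0.0005,0.0008,0,0.3]]]'
python3 - <<'E'
from h import *
import pickle
d=imaging.get_image("wrist");pickle.dump(d,open("w11.pkl","wb"))
b=imaging.get_image("side");crop(b,210,180,110,100,6,"s11.png");crop(d,170,130,230,220,2.7,"w11c.png")
for i in range(1):
  o=ctrl.get_obs();print(o['t'],o['tool_pos'],o['contact_force'],o['wrist_torque'])
E
```

```text
t: 8.85
tool_pos: [0.6263, 0.0371, -0.0104]
tool_rot: [-0.007, 1.569, 0.011]
contact_force: [-1.6, 0.5, -0.7]
opening: 0.0539
8.95 [ 0.62660072  0.03711939 -0.01007396] [-0.18593962  0.16653662  0.04012336] [0.02611407 0.0820307  0.03051354]
```

View pics/w11c.png

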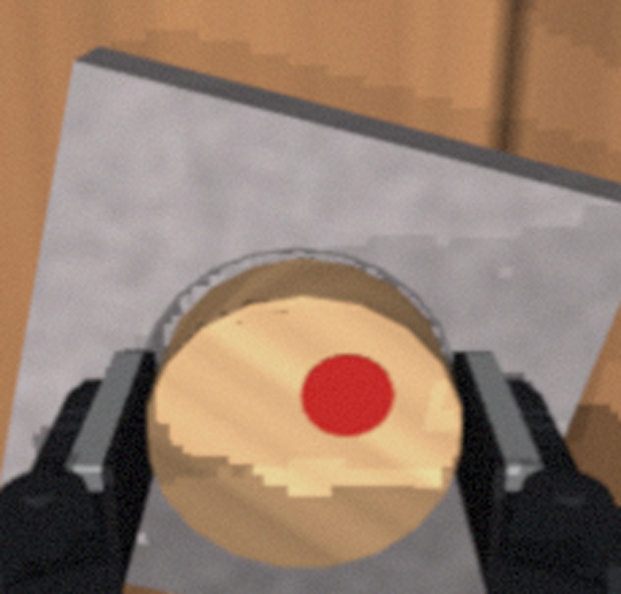

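View pics/s11.png

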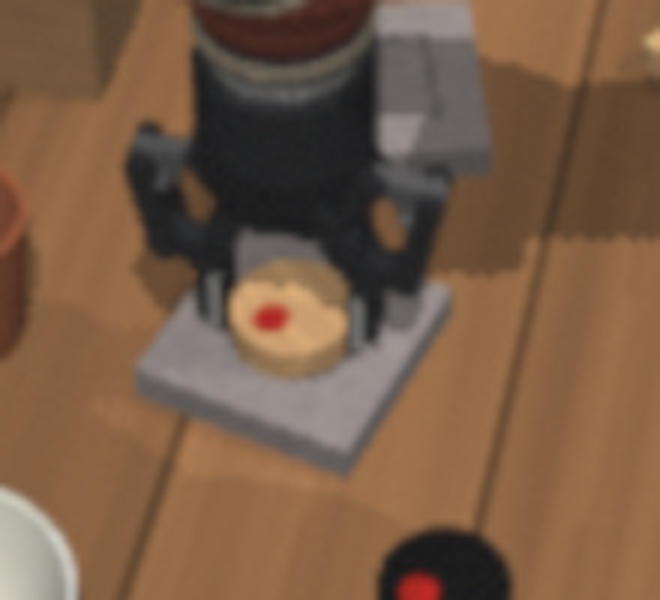

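```bash
python3 -m jog '[[[0.0015,0,0,0,0.3],[0.0025,0,0,0,0.3],[0.0025,0,0,0,0.3],[0.0025,0,0,0,0.3]]]'
python3 - <<'E'
from h import *
d=imaging.get_image("wrist");crop(d,170,130,230,220,2.7,"w12c.png")
o=ctrl.get_obs();print(o['t'],o['tool_pos'],o['contact_force'],o['wrist_torque'])
E
```

```text
t: 9.35
tool_pos: [0.6267, 0.0371, -0.0121]
tool_rot: [-0.007, 1.568, 0.011]
contact_force: [-3.7, 0.8, 4.2]
opening: 0.0539
9.4 [ 0.62665339  0.03711018 -0.01208112] [-2.48979309 -0.48714159  4.49620577] [ 0.04924473  0.65360279 -0.04792231]
```

View pics/w12c.png

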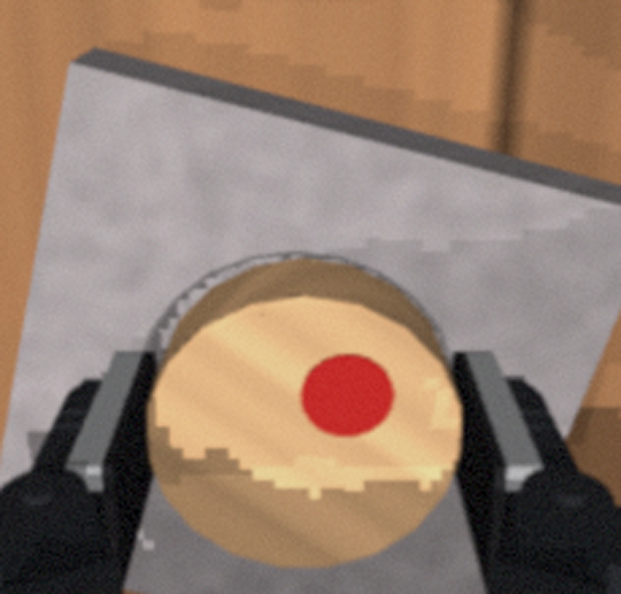

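```bash
python3 -m jog '[[[0.002,0,-0.0005,0,-0.1],[0.002,0,-0.0005,0,-0.4],[0.0,0,-0.0005,0,-0.6],[0.0,0,-0.0005,0,-0.7],[-0.03,0,-0.0005,0,-0.8],[-0.07,0,-0.0005,0,-0.8],[-0.11,0,-0.0005,0,-0.8],[-0.15,0,-0.0005,0,-0.8],[-0.18,0,-0.0005,0,-0.8],[-0.18,0,-0.0005,0,-0.8]]]'
python3 - <<'E'
from h import *
import pickle
d=imaging.get_image("wrist");pickle.dump(d,open("w13.pkl","wb"));cv2.imwrite("pics/w13.png",d["color"][:,:,::-1])
b=imaging.get_image("side");a=imaging.get_image("scene");pickle.dump((a,b),open("c13.pkl","wb"))
crop(b,210,200,110,80,6,"s13.png");crop(a,265,185,110,80,6,"c13.png")
o=ctrl.get_obs();print(o['t'],o['tool_pos'],o['contact_force'])
E
```

```text
t: 10.4
tool_pos: [0.6292, 0.0364, 0.1744]
tool_rot: [-0.007, 1.558, 0.01]
contact_force: [0.5, 0.2, 0.3]
opening: 0.0768
10.55 [0.62508618 0.03667412 0.16653762] [0.09386535 0.13717475 0.36545962]
```

View pics/w13.png

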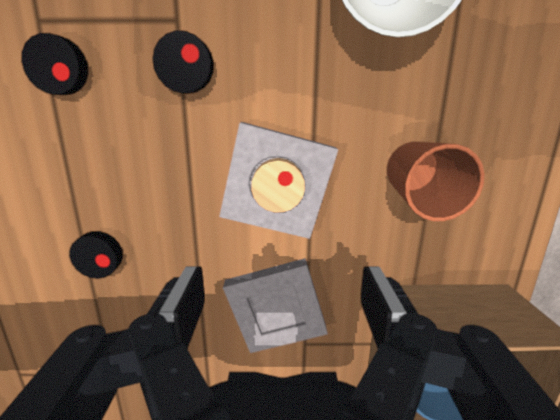

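View pics/s13.png

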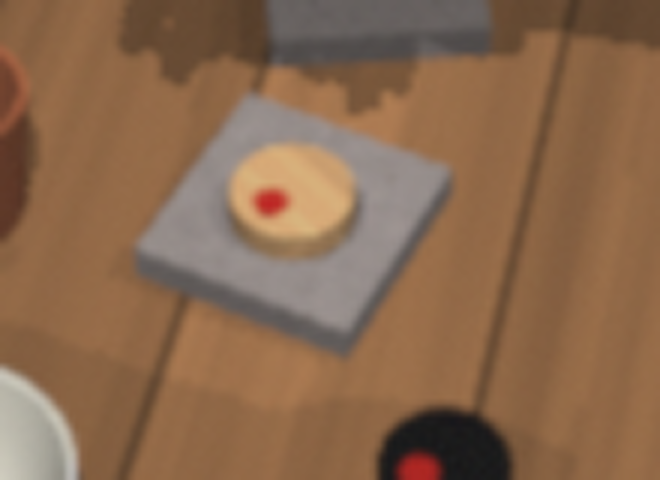

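View pics/c13.png

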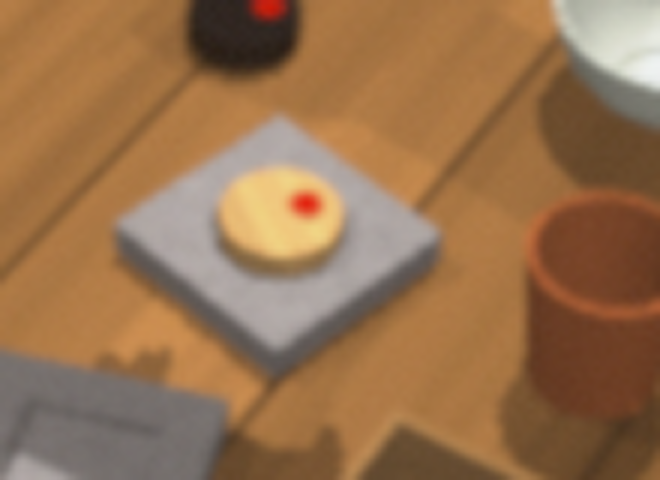

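Run:
```python
from fit import *
import pickle
d=pickle.load(open("w13.pkl","rb"));crop(d,210,110,140,140,5,"w13c.png")
w=lambda p:((p-np.array([210,110])+.5)*5-.5).round(1)
for z in (.030,.036):print(mk(d,210,110,5)(.626,.0371,z,.0275),w(proj(d,[.626,.0371,z])))
```

```text
[196.24920873 464.59215993 248.6992179  508.51482874] [330.6 382.1]
[193.63537062 466.78955032 254.19614701 518.24763368] [330.4 389.9]
```

View pics/w13c.png

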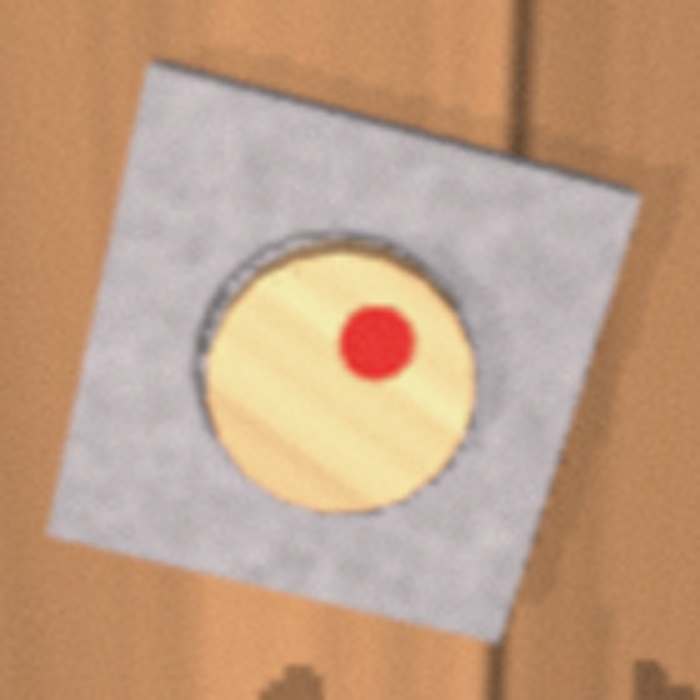

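```bash
python3 - <<'E'
from fit import *
import pickle
d=pickle.load(open("w13.pkl","rb"))
g=lambda x,y:(210+(x+.5)/5-.5,110+(y+.5)/5-.5)
print("dot",plane(d,g(377,343),.03),"lid",plane(d,g(340,382),.03),"recess", plane(d,g(336,376),.018))
a,b=pickle.load(open("c13.pkl","rb"))
print(tri((a,(265+305.5/6-.5,185+204.5/6-.5)),(b,(210+271.5/6-.5,200+202.5/6-.5))))
E
python3 -m jog '[[[0,0.03,-0.015,0,-0.8],[0,0.07,-0.035,0,-0.8],[0,0.11,-0.055,0,-0.8],[0,0.15,-0.08,0,-0.8],[0,0.19,-0.1,0,-0.8],[0,0.23,-0.12,0,-0.8],[0,0.24,-0.13,0,-0.8],[0,0.24,-0.13,0,-0.8],[0,0.24,-0.13,0,-0.8]]]'
python3 - <<'E'
from h import *
import pickle
d=imaging.get_image("wrist");pickle.dump(d,open("w14.pkl","wb"));cv2.imwrite("pics/w14.png",d["color"][:,:,::-1])
o=ctrl.get_obs();print(o['t'],o['tool_pos'],o['q'])
for X in ([.495,.2775,.116],[.495,.2775,.046],o['tool_pos']): print(proj(d,X))
E
```

```text
dot [0.63540869 0.04539516 0.03      ] lid [0.62793493 0.0371434  0.03      ] recess [0.62708209 0.03523471 0.018     ]
[0.63376593 0.04395417 0.02755389]
t: 11.45
tool_pos: [0.4922, 0.2743, 0.1656]
tool_rot: [-0.008, 1.572, 0.01]
contact_force: [0.1, 0.1, 0.9]
opening: 0.0772
11.5 [0.4927075  0.27399096 0.16610495] [ 3.74631388e-01 -6.61246974e-02  1.79661049e+00  1.62728032e-03
  1.41094908e+00  3.64449270e-01]
[283.95458281 216.04236547]
[283.68060374 190.15950894]
[280.31709226 251.26622086]
```

View pics/w14.png

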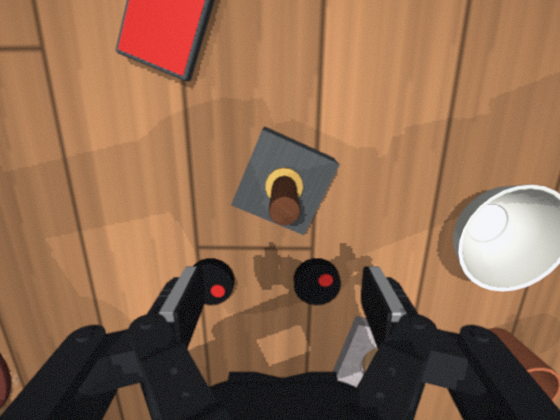

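```bash
python3 -m jog '[[[0.03,0.007,0.0025,0,-0.8],[0.065,0.007,0.0025,0,-0.8],[0.095,0.007,0.0025,0,-0.8],[0.11,0.007,0.0025,0,-0.8],[0.115,0.007,0.0025,0,-0.8],[0.115,0.007,0.0025,0,-0.8]]]'
python3 - <<'E'
from h import *
import pickle
d=imaging.get_image("wrist");cv2.imwrite("pics/w15.png",d["color"][:,:,::-1])
b=imaging.get_image("side");a=imaging.get_image("scene")
crop(b,230,250,120,110,5,"s15.png");crop(a,260,90,120,110,5,"c15.png")
o=ctrl.get_obs();print(o['t'],o['tool_pos'])
E
```

```text
t: 12.1
tool_pos: [0.4956, 0.2805, 0.0511]
tool_rot: [-0.006, 1.571, 0.008]
contact_force: [0.5, -1.6, -0.4]
opening: 0.0773
12.25 [0.49666307 0.28159144 0.05316632]
```

View pics/w15.png

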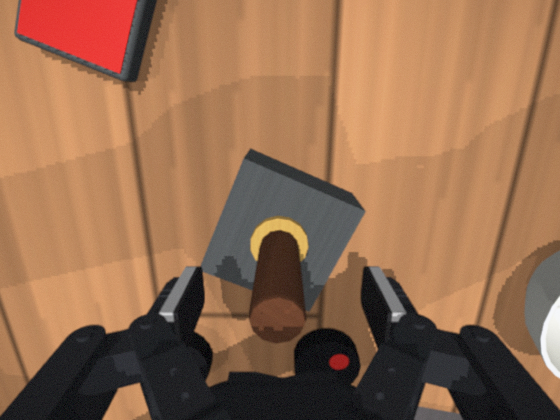

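View pics/s15.png

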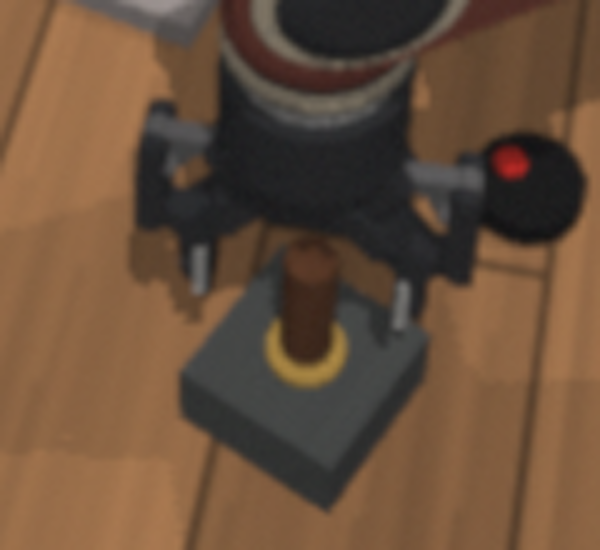

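View pics/c15.png

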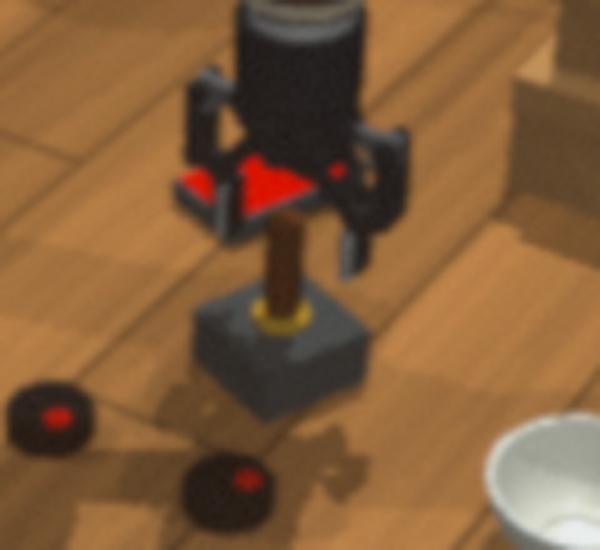

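Run:
```python
from h import *
d=imaging.get_image("wrist");b=imaging.get_image("side");a=imaging.get_image("scene")
print(plane(d,(277,317),.116),plane(d,(279,243),.046))
print("tip front z.09",plane(d,(203,267),.09),plane(d,(362,267),.09), plane(d,(203,267),.085))
print(tri((b,(230+312.5/5-.5,250+258.5/5-.5)),(a,(260+287.5/5-.5,90+217.5/5-.5)),(d,(277,317))))
crop(d,160,220,250,140,3,"w16.png")
```

```text
[0.49603494 0.28335944 0.116     ] [0.49632904 0.28305725 0.046     ]
tip front z.09 [0.46071588 0.29106831 0.09      ] [0.53584024 0.29167168 0.09      ] [0.45932915 0.28821643 0.085     ]
[0.49450444 0.2803331  0.11284885]
```

View pics/w16.png

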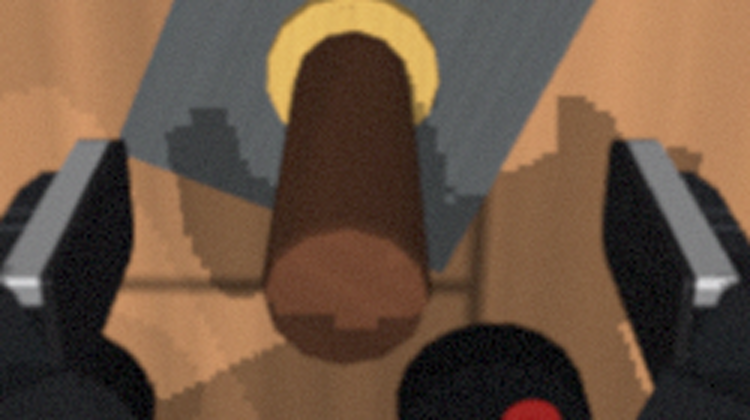

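```bash
python3 -m jog '[[[0.007,0.0015,-0.001,0,-0.8],[0.013,0.0015,-0.001,0,-0.8],[0.013,0.0015,-0.001,0,-0.4],[0.013,0.0015,-0.001,0,0.1],[0.013,0.0015,-0.001,0,0.5],[0.013,0.0015,-0.001,0,0.8],[0.013,0.0015,-0.001,0,0.8],[0.013,0.0015,-0.001,0,0.8],[0.013,0.0015,-0.001,0,0.8]]]' 70
python3 - <<'E'
from h import *
d=imaging.get_image("wrist");cv2.imwrite("pics/w17.png",d["color"][:,:,::-1])
b=imaging.get_image("side");crop(b,230,250,120,110,5,"s17.png")
o=ctrl.get_obs();print(o['t'],o['tool_pos'],o['opening'])
E
```

```text
t: 13.3
tool_pos: [0.4952, 0.2832, 0.0398]
tool_rot: [-0.006, 1.568, 0.01]
contact_force: [0.4, -0.0, 0.9]
opening: 0.0224
13.4 [0.49525405 0.28320118 0.03985177] 0.0224748054867402
```

View pics/w17.png

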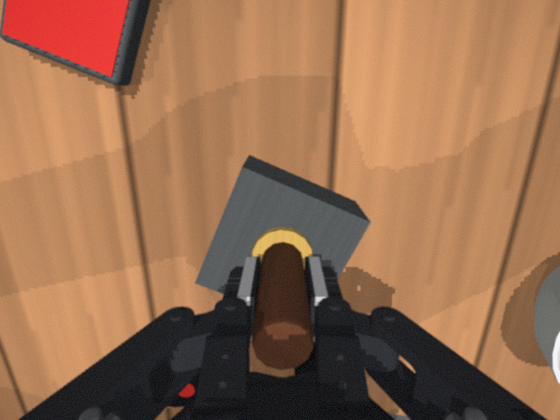

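View pics/s17.png

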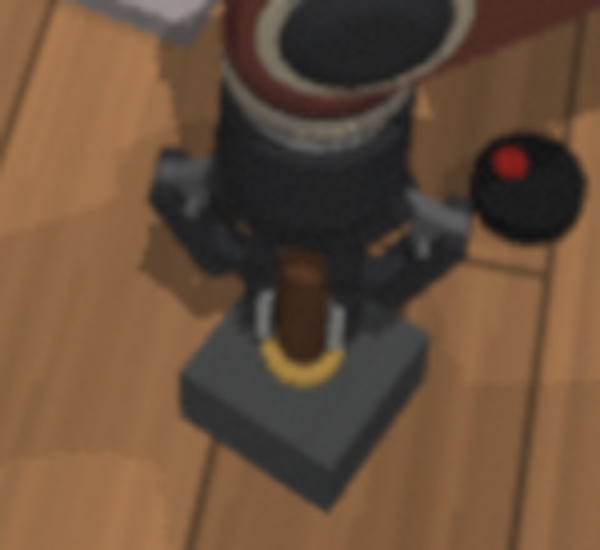

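```bash
python3 -m jog '[[[-0.008,0,0,0,0.8],[-0.02,0,0,0,0.8],[-0.035,0,0,0,0.8],[-0.05,0,0,0,0.8],[-0.065,0,0,0,0.8],[-0.07,0,0,0,0.8],[-0.07,-0.02,0.012,0,0.8],[-0.07,-0.05,0.03,0,0.8],[-0.07,-0.09,0.053,0,0.8],[-0.07,-0.13,0.076,0,0.8],[-0.07,-0.17,0.1,0,0.8],[-0.07,-0.2,0.118,0,0.8]]]'
python3 -m jog '[[[0,-0.015,0.01,0,0.8],[0,-0.03,0.018,0,0.8],[0,-0.03,0.018,0,0.8],[0,-0.03,0.018,0,0.8]]]'
python3 - <<'E'
from h import *
import pickle
d=imaging.get_image("wrist");pickle.dump(d,open("w18.pkl","wb"));cv2.imwrite("pics/w18.png",d["color"][:,:,::-1])
b=imaging.get_image("side");a=imaging.get_image("scene");pickle.dump((a,b),open("c18.pkl","wb"))
crop(b,200,150,120,120,5,"s18.png");crop(a,250,120,120,120,5,"c18.png")
o=ctrl.get_obs();print(o['t'],o['tool_pos'],o['opening'],o['contact_force'])
E
```

```text
t: 14.6
tool_pos: [0.6161, 0.0817, 0.1098]
tool_rot: [-0.005, 1.568, 0.009]
contact_force: [-0.7, 0.8, -2.4]
opening: 0.0225
t: 15.0
tool_pos: [0.6339, 0.0528, 0.1096]
tool_rot: [-0.005, 1.569, 0.01]
contact_force: [-0.2, -0.1, -2.0]
opening: 0.0225
15.15 [0.63372777 0.0532432  0.10969252] 0.022445561112048096 [-0.22812118  0.05729354 -1.90261769]
```

View pics/w18.png

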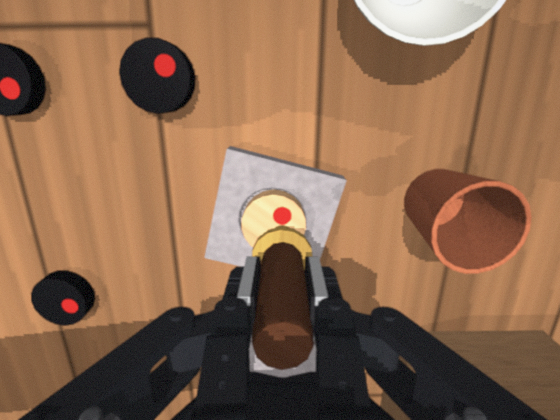

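View pics/s18.png

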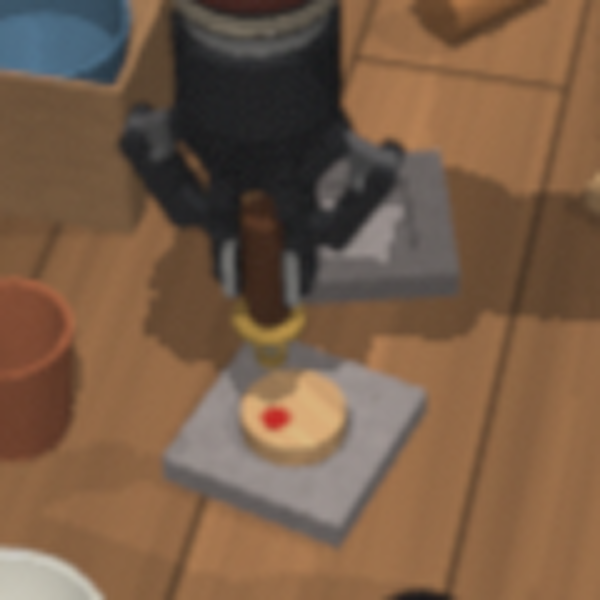

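View pics/c18.png

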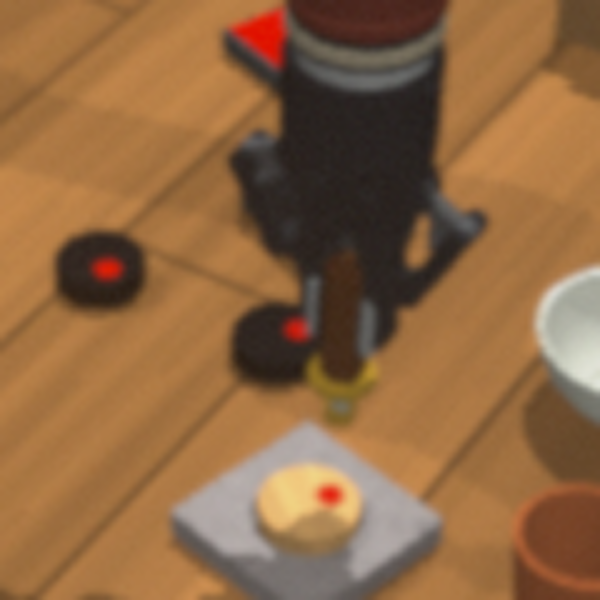

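Run:
```python
from h import *
import pickle
a,b=pickle.load(open("c18.pkl","rb"))
crop(b,225,195,70,55,10,"s18b.png");crop(a,295,175,55,55,10,"c18b.png")
```

```text
(no output)
```

View pics/s18b.png

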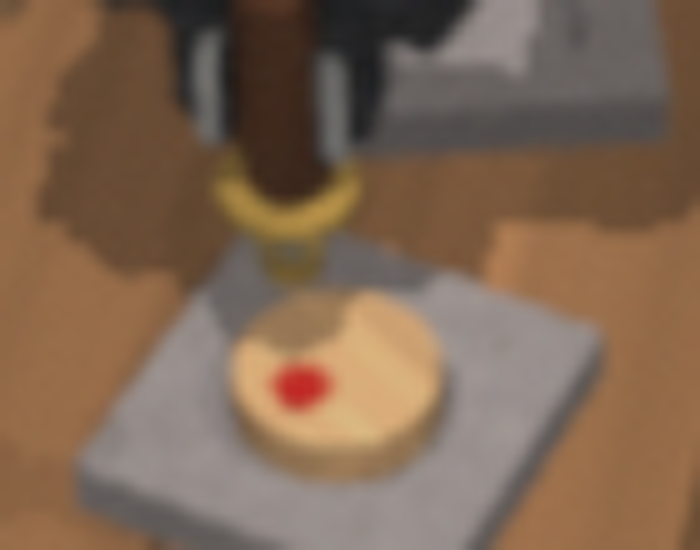

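View pics/c18b.png

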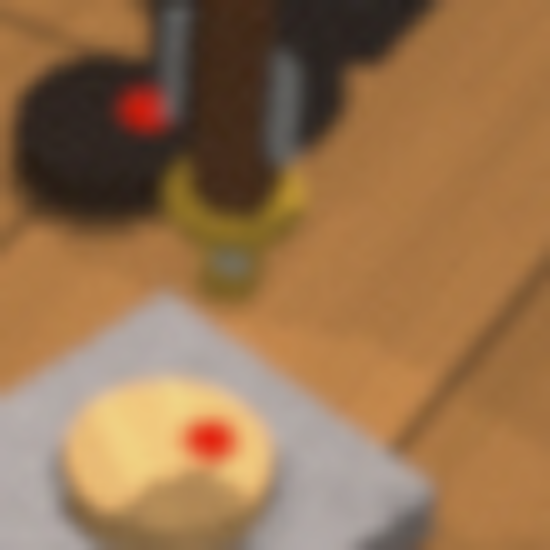

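Run:
```python
from h import *
import pickle
a,b=pickle.load(open("c18.pkl","rb"));d=pickle.load(open("w18.pkl","rb"))
S=lambda x,y:(225+(x+.5)/10-.5,195+(y+.5)/10-.5);C=lambda x,y:(295+(x+.5)/10-.5,175+(y+.5)/10-.5)
print("foot",plane(b,S(292,264),.084),plane(a,C(230,279),.084),tri((b,S(292,264)),(a,C(230,279))))
print("dot",plane(b,S(301,387),.03),plane(a,C(211,440),.03),tri((b,S(301,387)),(a,C(211,440))))
print("wrist dot",plane(d,(282,215.5),.03))
# handle axis in the wrist view: flange underside/top at z=.11/.116 ; handle top z=.186
print(plane(d,(282,344),.186))
print(Rot.from_rotvec(ctrl.get_obs()['tool_rot']).as_matrix().round(4))
```

```text
foot [0.63187354 0.05110343 0.084     ] [0.63602428 0.04894233 0.084     ] [0.63365605 0.0502179  0.08218406]
dot [0.63227026 0.0454284  0.03      ] [0.63665552 0.04266897 0.03      ] [0.63413623 0.04421911 0.02771207]
wrist dot [0.63549238 0.04539465 0.03      ]
[0.6353136 0.0533109 0.186    ]
[[ 0.0022 -0.0103  0.9999]
 [ 0.0026  0.9999  0.0103]
 [-1.      0.0026  0.0022]]
```

```bash
python3 -m jog '[[[0.005,-0.006,0.0005,0,0.8],[0.015,-0.006,0.0005,0,0.8],[0.027,-0.006,0.0005,0,0.8],[0.037,-0.006,0.0005,0,0.8],[0.042,-0.006,0.0005,0,0.8],[0.042,-0.006,0.0005,0,0.8],[0.042,-0.006,0.0005,0,0.8]]]'
python3 - <<'E'
from h import *
import pickle
d=imaging.get_image("wrist");pickle.dump(d,open("w19.pkl","wb"));crop(d,190,180,190,140,4,"w19.png")
b=imaging.get_image("side");a=imaging.get_image("scene");pickle.dump((a,b),open("c19.pkl","wb"))
crop(b,225,195,70,55,10,"s19.png");crop(a,290,175,55,55,10,"c19.png")
o=ctrl.get_obs();print(o['t'],o['tool_pos'],o['opening'],o['contact_force'])
E
```

```text
t: 15.85
tool_pos: [0.6345, 0.0473, 0.0676]
tool_rot: [-0.006, 1.569, 0.01]
contact_force: [0.4, 0.2, -0.6]
opening: 0.0226
16.0 [0.63499108 0.04731918 0.06852693] 0.022539361032328047 [-0.33417979 -0.35215112 -0.65463467]
```

View pics/w19.png

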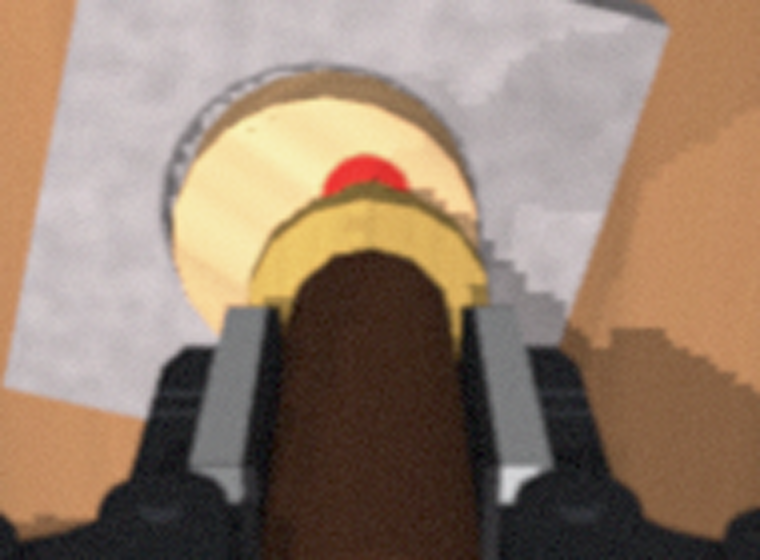

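View pics/s19.png

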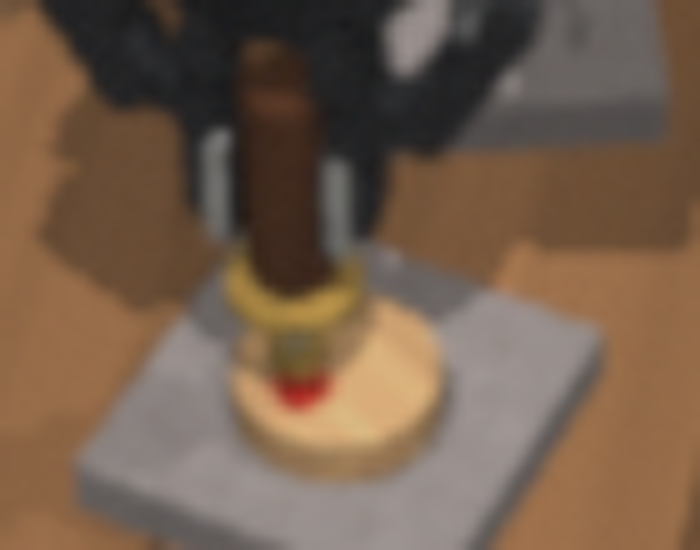

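View pics/c19.png

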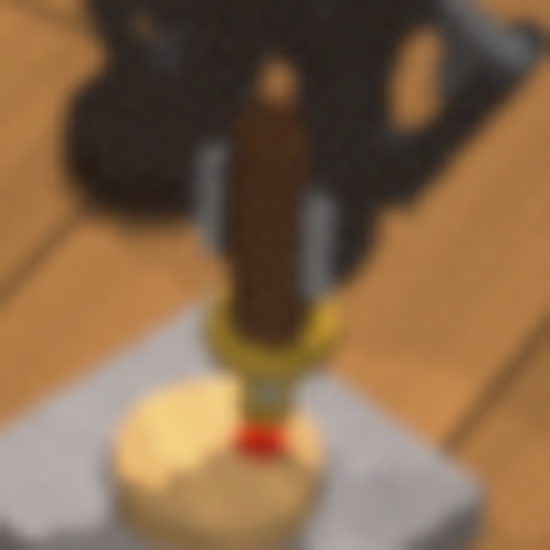

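Run:
```python
from h import *
import pickle
a,b=pickle.load(open("c19.pkl","rb"))
S=lambda x,y:(225+(x+.5)/10-.5,195+(y+.5)/10-.5);C=lambda x,y:(290+(x+.5)/10-.5,175+(y+.5)/10-.5)
for z in (.041,.043):print("foot",plane(b,S(299,354),z),plane(a,C(264,408),z))
print("dot",plane(b,S(301,387),.03),plane(a,C(261,440),.03))
```

```text
foot [0.63296133 0.04369688 0.041     ] [0.6363641  0.04381154 0.041     ]
foot [0.63249453 0.04538489 0.043     ] [0.63731341 0.04205393 0.043     ]
dot [0.63227026 0.0454284  0.03      ] [0.63665552 0.04266897 0.03      ]
```

Foot is over the dot within about 1 mm in both views. Pressing down in stages.

```bash
python3 -m jog '[[[0.004,0,0,0,0.8],[0.008,0,0,0,0.8],[0.012,0,0,0,0.8],[0.015,0,0,0,0.8],[0.015,0,0,0,0.8],[0.015,0,0,0,0.8]]]'
python3 - <<'E'
from h import *
b=imaging.get_image("side");a=imaging.get_image("scene")
crop(b,225,195,70,55,10,"s20.png");crop(a,290,175,55,55,10,"c20.png")
o=ctrl.get_obs();print(o['t'],o['tool_pos'],o['opening'],o['contact_force'])
E
```

```text
t: 16.6
tool_pos: [0.635, 0.0474, 0.0537]
tool_rot: [-0.006, 1.568, 0.01]
contact_force: [-1.2, 0.1, 0.5]
opening: 0.0226
16.7 [0.63497681 0.04735186 0.05375933] 0.02243647531755314 [-1.85205674 -0.11674297  0.47294733]
```

View pics/s20.png

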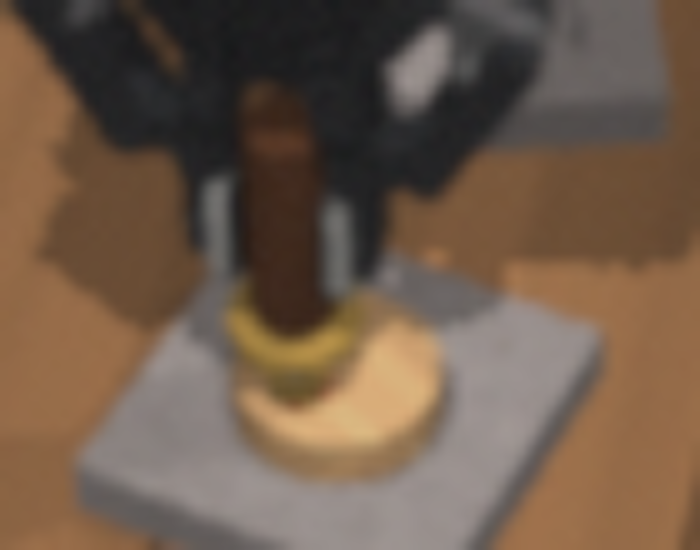

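View pics/c20.png

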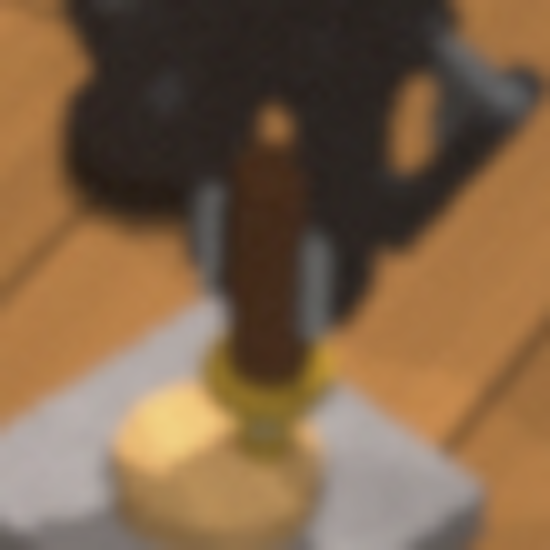

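```bash
python3 -m jog '[[[0.002,0,0,0,0.8],[0.004,0,0,0,0.8],[0.006,0,0,0,0.8],[0.006,0,0,0,0.8],[0.006,0,0,0,0.8],[0.006,0,0,0,0.8]]]'
python3 - <<'E'
from h import *
d=imaging.get_image("wrist");crop(d,190,180,190,140,4,"w21.png")
b=imaging.get_image("side");a=imaging.get_image("scene")
crop(b,225,195,70,55,10,"s21.png");crop(a,290,175,55,55,10,"c21.png")
o=ctrl.get_obs();print(o['t'],o['tool_pos'],o['opening'],o['contact_force'],o['wrist_torque'])
E
```

```text
t: 17.3
tool_pos: [0.6352, 0.0474, 0.048]
tool_rot: [-0.006, 1.567, 0.01]
contact_force: [-1.7, -0.4, 2.6]
opening: 0.0222
17.45 [0.63515796 0.04738088 0.04794318] 0.02228471535076176 [-1.14107511  0.50990433  3.26769467] [ 0.02070897  0.34529305 -0.01143228]
```

View pics/s21.png

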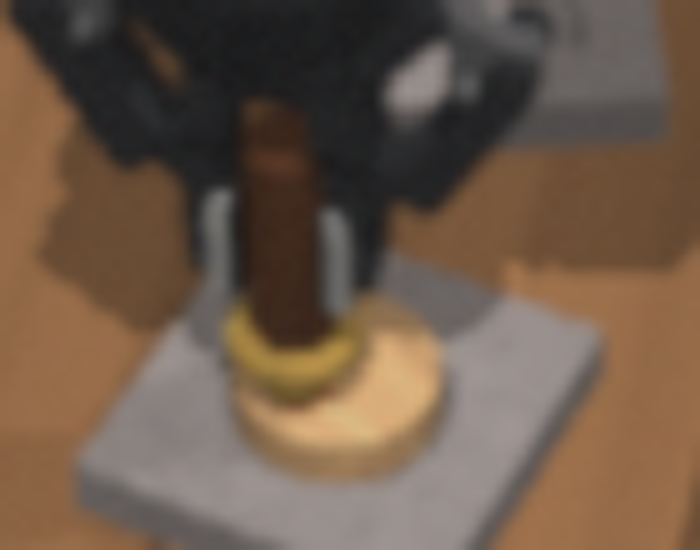

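View pics/c21.png

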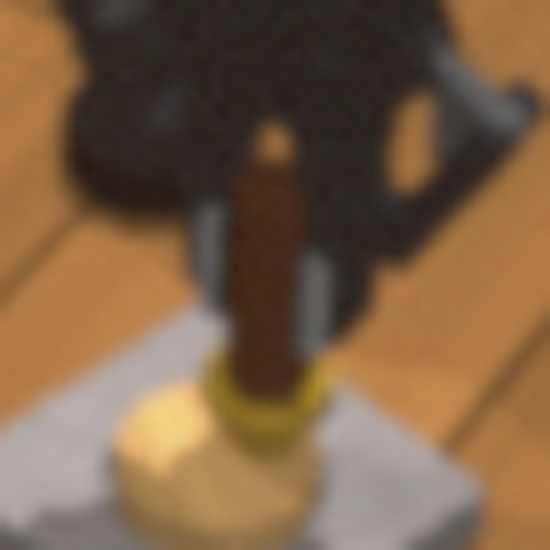

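View pics/w21.png

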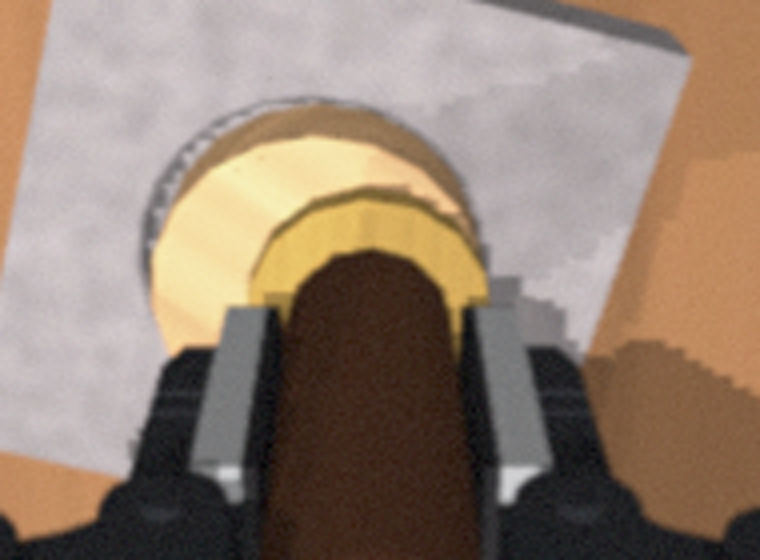

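Force balance: +3 N measured plus about 1.5 N of stamp weight gives about 4.5 N, which is half travel. The dot is covered and foot and dot centres agree within 1–2 mm. Handing in.

```bash
python3 -c "
from station import ctrl
print(ctrl.finish_job()); o=ctrl.get_obs(); print(o['t'],o['tool_pos'],o['contact_force'],o['opening'])"
```

```text
the job is handed in; nothing more can be done
None
the job is handed in; nothing more can be done
```

The round lid is in its nest with the red dot up. The stamp is held pressed on the dot, still gripped, and I handed the job in at about 17.5 s of the 53 s allowed. No verdict was reported.

- **Lid:** I released it in the recess. The last views showed it flat, standing about 12 mm proud of the block and resting against one side of the recess within its clearance.
- **Stamp lift:** I lifted it 70 mm out of its stand by the handle. It looked upright, with a tilt of about 0.02 rad.
- **Press:** The lowering distance gives about 8 mm of spring travel, and the force balance gives about 4.5 N. The dot is fully hidden, and the foot and dot centres agree within 1–2 mm in the scene and side views. I couldn't see the orange band itself in the final pictures, so half travel is inferred from these two figures.

**What disagreed:**
- **Fingertip position:** The real fingertips sat about 20 to 36 mm behind the reported tool point, depending on how far the fingers were open. My first grasp therefore closed just above the lid without moving it. I corrected this from the images and the second grasp held.
- **Camera offsets:** The scene and side cameras differ by 5 to 10 mm in absolute position. For the recess and the dot I relied on the wrist camera or on offsets measured within a single view.
- **Sideways force:** A force of 1–2 N was still reading at the end.

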